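# Fetch the temperature logger from between the hanging baskets of a rehydration bath

### The job

The rehydration test is over and the bath is drained: lift both hanging baskets straight up off their pivot notches and stand them upright on the draining tray, then take the temperature logger out of the bath and stand it upright in the cup of its reader. When the logger is in the reader, hang each basket back in the very notches it came from, level and at rest. Keep the baskets and the logger upright, set them down rather than letting them drop, and leave the jar, the bowl and the bottle alone.

Things in the scene. Friction and masses are not known exactly. Their poses are not given: they have to be found in the camera images.
- bath: Drained steel bath, fixed, 290 (its y) x 170 mm (its x), rim 130 mm high, console on the -x side 45 mm deep, 110 high. Origin on the bench under the tank's centre, z up. Open tank 250 (y) x 120 (x) inside, floor at 30 mm. On the front and back rims (x = -70, +70 mm) stand V-notches 14 mm deep, 28 mm wide at the top, a pair at y = -60 and a pair at +60 mm; a basket hangs by its pins in each pair.
- square_basket_grip (a point): Oblong wire basket, 92 (x) x 70 (y) x 75 mm tall, about 0.3 kg. Origin: centre of the black grip (60 x 14 x 16 mm) of its bridge handle; x along the handle (either way), y across it, z up. Underside 105 mm, rim 30 mm below. Two pins, 7 mm thick, reach 82 mm either way along x, 35 mm below; they rest in the bath's notches and the basket can swing on them.
- round_basket_grip (a point): Round wire basket, 76 mm across, 75 mm tall, about 0.25 kg. Origin: centre of the black grip (60 x 14 x 16 mm) of its bridge handle; x along the handle (either way), y across it, z up. Underside 105 mm, rim 30 mm below. Two pins, 7 mm thick, reach 82 mm either way along x, 35 mm below; they rest in the bath's notches and the basket can swing on them.
- logger_center (a point): Temperature logger: an upright steel capsule with a black cap, 30 mm across, 70 mm tall, about 0.15 kg, standing on the tank floor in the gap between the two baskets, with only 5 to 10 mm beside it. Origin at its centre, half-way up; z along its axis, up.
- tray: Shallow aluminium draining tray, fixed: 276 mm (its x) by 176 mm (its y), rim 18 mm high, floor 3 mm above the bench. Origin under its centre. It takes both baskets side by side along its x (centres 124 mm apart, handles along its y, the pins then reach almost to the edges, above the rim).
- reader_cup (a point): Floor of the cup of the logger reader, a white block 100 by 90 mm, fixed. The cup is 52 mm across inside, its floor 22 mm and its rim 36 mm above the bench. Origin at the centre of the cup's floor; z up.
- jar: White plastic jar with a steel lid, 72 mm across, 108 mm tall, origin under its centre. Not to be touched.
- bowl: Steel bowl of dried fruit, 104 mm across, 45 mm tall, origin under its centre. Not to be touched.
- bottle: White plastic bottle, 60 mm across, 160 mm tall, origin under its centre. Not to be touched.
Things that resemble listed ones, but are neither listed nor needed, are in the scene too. What is shaped like the part that bears square_basket_grip but orange is not meant.

How it is judged:
By the outcome, as a careful person would: the job done as asked, in the order asked, and still so for the second after the job is handed in, with the robot touching nothing.
It also fails if it takes over 134 s, if anything falls off the work surface, if the arm or the gripper's body presses on something with over 40 N, if the wrist force passes 120 N, or if a joint passes its speed limit or range.

### The arm

A 6-joint arm with a two-finger parallel gripper is mounted at the origin on the work surface. World frame = base frame: x ahead of the robot, y to its left, z up, the work surface at z = 0. Lengths are in m, angles in degrees, forces in N, time in s.
With the tool pointing down it reaches from about 0.375 to 0.9 m from the base axis. Payload 3.1 kg.
Tool frame: the origin (TCP) lies where the fingers leave the gripper's body, on its centre line; the fingertips stand bot.tips_ahead ahead of it and the grasp point (between the pads) lies 51 mm ahead of it (bot.tips_ahead is the distance from the TCP to the fingertips, in m); z points along the fingers, x is the direction in which the jaws open and shut, and the axes are right-handed (so a half turn about z gives the same grasp; the last joint's range is limited). The gripper opens to 87 mm and grips with 3 to 60 N. Pads are 19 mm wide; open, the fingers measure 117 mm over their backs; the gripper's body (75 mm by 190 mm) begins 51 mm behind the grasp point.
Start: joints at [-77.664, 30.224, 82.088, -0, 67.689, -10.227], TCP at [0.24, -0.577, 0.292] pointing down, gripper open.
Joint ranges: [-176.69, 176.69], [-43.24, 126.21], [12.49, 139.97], [-82, 262], [0, 151.66], [-163.58, 163.58]. Speed limits (degrees/s): [159.86, 159.86, 180, 180, 180, 180].

### API

Orientations are given as a 3x3 rotation matrix whose columns are the frame's x, y, z axes.
In Python, from rig import bot, vision, nets gives the robot as it stands.
- The arm moves only by the tool play_rows, never from a script. Its argument "series" is a list of rows, each an object of numbers: "tx", "ty", "tz": the shift along the world's x, y, z as a fraction of full scale; "turn": the turn about the world's z as a fraction of full scale. A call has 1 to 10 rows; each row shifts and turns the commanded pose from where the row before left it; what a row does not reach is not made up. Full scale, the value 1, is 0.8 m for a shift and 60 degrees for a turn. A row lasts 1/10 s, in which the tool goes at most 50 mm and 8.59 degrees, less where a joint would pass 70% of its speed; a pose out of reach is approached as far as the arm can. A call with a number of a shift or a turn outside -1 to 1 is refused whole. A call with a gripper value outside its range is refused whole. "gripper" is the opening, from 0 (shut) to 1 (fully open), set as the call begins (left out, the last holds). The fingers move at their own pace and stop on an object; the grip force is fixed at half the most. Time passes only in rows, so rows that do not move let the fingers close. It gives the time, the measured TCP pose, the force and the opening at its end, in the units of the state.
- bot.read_state(): the state, without advancing time (a new reading comes with each control period).
- vision.capture(name): name is "scene" or "top" or "wrist"; returns a dict with "pixels" (420x560x3 uint8, blue, green, red), "fx", "fy", "cx", "cy" (pixels), "D" ([k1, k2, p1, p2, k3] as OpenCV has them; the pictures are not rectified), "extrinsics" (4x4, takes a point from camera to world coordinates). Camera axes: x right, y down, z forward; pixel columns grow to the right and rows downward; lengths in m; the calibration is good to about 2 mm. A picture is of the moment at which its call begins. There is no depth.
- bot.hand_in(): hands the job in, once; it reports no verdict.
Trained networks look in a picture, given as the dict that the camera call returned (one of the last four; its "shot" number tells which), for a name from the list of things; names that differ only in an ending like _2 or _b are one class to them, and where a whole thing is asked for, a point or a joint stands for the part that bears it (a point fixed in the world has none). Each returns a list of dicts, best first, with "confidence" (0 to 1); they miss things now and then, are a little off and sometimes report something else, mostly with a low value. They report only what shows in the picture. A call takes as long as a camera call. They do not tell look-alikes from the thing itself.
- nets.look_for(picture, query): "at" ([column, row] as shares, 0 to 1, of the picture: columns of its width, rows of its height, amid what is visible of it).
- nets.masks_of(picture, query): "region" (420x560 bool, what is visible of it) and "at" ([column, row] as shares, 0 to 1, of the picture: columns of its width, rows of its height, amid what is visible of it).
The state is a dict: "time_s": time; "joint_positions": joint angles; "qvel": joint speeds; "tau": joint torques, N m; "position": TCP position; "tcp_rot": TCP orientation; "force": force on the tool from outside, world axes, zero at the start; "moment": the same for the moment, N m; "opening": opening from 0.0 (shut) to 1.0 (fully open).
Only numpy, scipy, OpenCV 4.12 (cv2) and the standard library are available. Lean on these libraries where they do the work, as an engineer would, in place of code of your own. Each camera call takes 0.05 s, during which the arm holds its last target.

## Working session

There is one attempt and no reset: what is moved stays moved. The work goes in short steps, Python scripts to look and compute and a tool call to move; the robot and the scene stay as the last step left them, time stands still between calls to the robot, and variables do not carry over. Pictures are saved under pics/ and viewed, and the job is handed in when it is done.

Besides the shell and the picture viewer there is one more tool, called after "Request:" in YAML: its name, and indented under it one key for each argument. play_rows: Moves the arm, as the interface text tells. Shift numbers are shares of 0.8 m and turn numbers shares of 60 degrees, none past 1 either way. Its arguments: {"type":"object","properties":{"series":{"type":"array"},"gripper":{"type":"number"}},"required":["series"]}

```bash
ls; mkdir -p pics; cat > h.py <<'E'
from rig import bot, vision, nets
import numpy as np, cv2
def shot(n,f):
    p=vision.capture(n); cv2.imwrite('pics/'+f,p['pixels']); return p
def K(p): return np.array([[p['fx'],0,p['cx']],[0,p['fy'],p['cy']],[0,0,1.]])
def ray(p,uv):
    u=cv2.undistortPoints(np.array([[uv]],float),K(p),np.array(p['D'],float))[0,0]
    E=np.array(p['extrinsics']); d=E[:3,:3]@np.array([u[0],u[1],1]); return E[:3,3],d/np.linalg.norm(d)
def onz(p,uv,z):
    o,d=ray(p,uv); return o+d*(z-o[2])/d[2]
def tri(rs):
    A=np.zeros((3,3));b=np.zeros(3)
    for o,d in rs:
        M=np.eye(3)-np.outer(d,d);A+=M;b+=M@o
    x=np.linalg.solve(A,b); return x,[float(np.linalg.norm((np.eye(3)-np.outer(d,d))@(x-o))) for o,d in rs]
def proj(p,X):
    E=np.linalg.inv(np.array(p['extrinsics'])); r=cv2.Rodrigues(E[:3,:3])[0]
    return cv2.projectPoints(np.array(X,float).reshape(-1,1,3),r,E[:3,3],K(p),np.array(p['D'],float))[0][:,0]
E
python3 - <<'E'
from h import *
np.set_printoptions(precision=4,suppress=True)
for n in ['scene','top','wrist']:
    p=shot(n,n+'0.png'); print(n,np.array(p['extrinsics']),p['fx'])
    for q in ['bath','square_basket_grip','round_basket_grip','logger_center','tray','reader_cup','jar','bowl','bottle']:
        try:
            print(q,[(round(r['confidence'],2),int(r['at'][0]*560),int(r['at'][1]*420)) for r in nets.look_for(p,q)])
        except Exception as e: print(q,e)
s=bot.read_state(); print(s, bot.tips_ahead)
E
```

```text
pics
scene [[-0.8572  0.3957 -0.3295  0.8638]
 [ 0.5149  0.6496 -0.5594  0.5554]
 [-0.0073 -0.6492 -0.7606  0.8766]
 [ 0.      0.      0.      1.    ]] 401.48875431654034
bath [(0.63, 267, 225), (0.56, 265, 229)]
square_basket_grip [(0.86, 263, 224), (0.58, 298, 153)]
round_basket_grip [(0.64, 247, 194)]
logger_center []
tray [(0.87, 365, 341), (0.74, 168, 225)]
reader_cup [(0.72, 216, 158)]
jar [(0.82, 168, 223)]
bowl [(0.77, 211, 310)]
bottle [(0.72, 261, 368)]
top [[-0.01   -0.9892  0.1461  0.4235]
 [-0.9999  0.0119  0.0117 -0.0013]
 [-0.0133 -0.146  -0.9892  1.0133]
 [ 0.      0.      0.      1.    ]] 401.2212924580381
bath [(0.84, 307, 225)]
square_basket_grip [(0.88, 391, 323), (0.73, 276, 199)]
round_basket_grip [(0.65, 332, 207)]
logger_center [(0.57, 307, 206)]
tray [(0.72, 153, 240)]
reader_cup [(0.64, 429, 228)]
jar [(0.96, 346, 130)]
bowl [(0.92, 241, 129)]
bottle [(0.59, 169, 135)]
wrist [[ 0.3848 -0.8924 -0.2356  0.3048]
 [-0.923  -0.3719 -0.0987 -0.5506]
 [ 0.0005  0.2555 -0.9668  0.385 ]
 [ 0.      0.      0.      1.    ]] 341.93237701430434
bath []
square_basket_grip [(0.55, 26, 21)]
round_basket_grip []
logger_center []
tray []
reader_cup []
jar []
bowl []
bottle []
{'time_s': 1.5, 'joint_positions': array([-77.665 ,  30.2243,  82.0887,  -0.0008,  67.6915, -10.2267]), 'qvel': array([-0.0222, -0.0444, -0.0143, -0.041 , -0.0184, -0.0209]), 'tau': array([ -0.0007, -44.0008, -17.6979,   0.0634,   0.0504,  -0.    ]), 'position': array([ 0.2398, -0.5771,  0.2922]), 'tcp_rot': array([[ 0.3837, -0.9235, -0.    ],
       [-0.9235, -0.3837,  0.0001],
       [-0.0001, -0.    , -1.    ]]), 'force': array([ 1.2657,  0.3464, -0.8437]), 'moment': array([ 0.0153, -0.0223, -0.0018]), 'opening': 1.000982031117991} 0.0697
```

View pics/scene0.png

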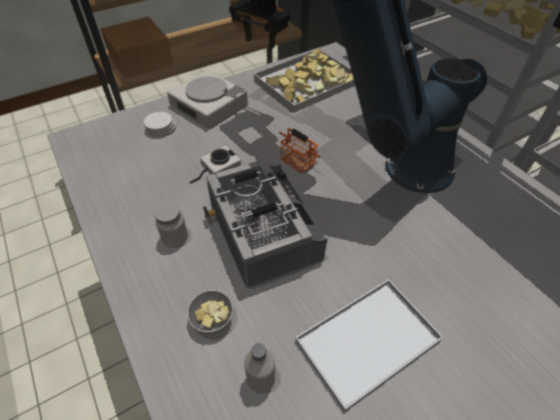

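View pics/top0.png

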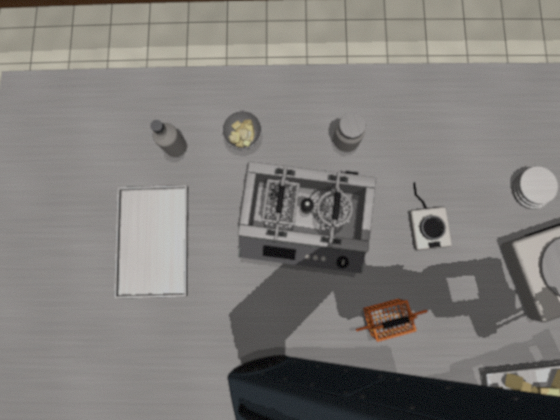

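```bash
python3 - <<'E'
from h import *
t=cv2.imread('pics/top0.png'); cv2.imwrite('pics/ct.png',cv2.resize(t[145:285,220:400],None,fx=4.4,fy=4.2,interpolation=cv2.INTER_CUBIC))
s=cv2.imread('pics/scene0.png'); cv2.imwrite('pics/cs.png',cv2.resize(s[130:290,180:340],None,fx=3.7,fy=3.7,interpolation=cv2.INTER_CUBIC))
E
```

```text
(no output)
```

View pics/ct.png

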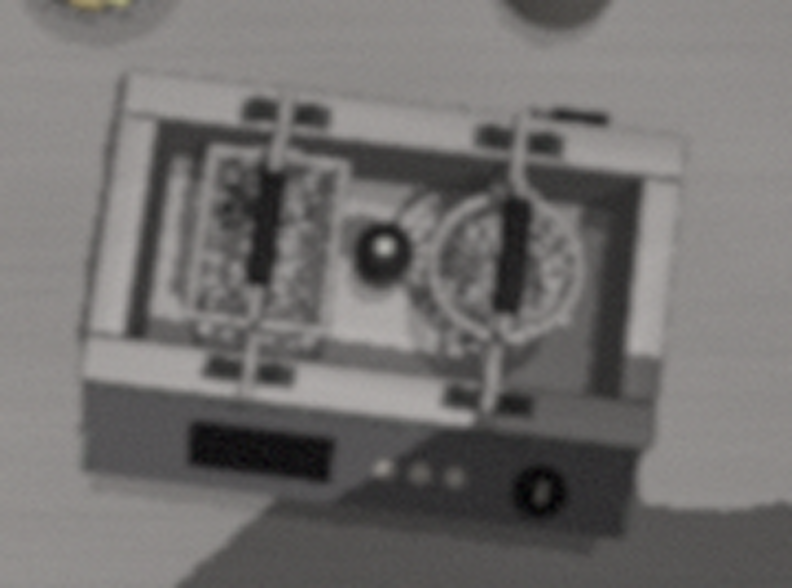

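View pics/cs.png

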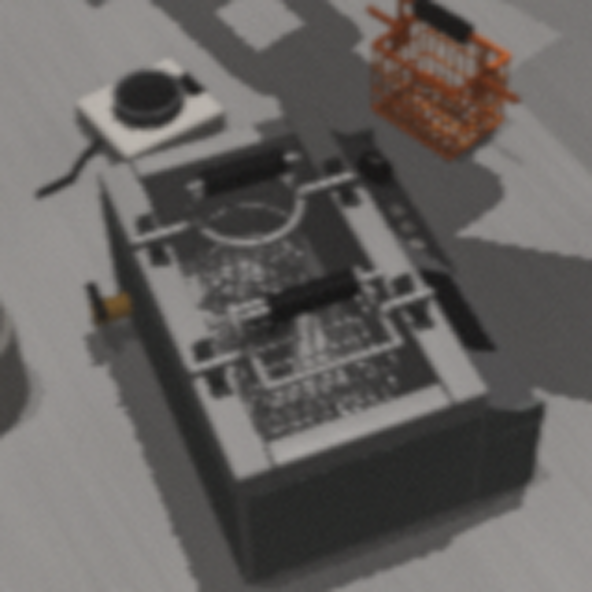

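```bash
cat > m1.py <<'E'
from h import *
np.set_printoptions(precision=4,suppress=True)
t=vision.capture('top'); s=vision.capture('scene')
T=lambda x,y:(220+x/4.4-.4,145+y/4.2-.4); S=lambda x,y:(180+x/3.7-.4,130+y/3.7-.4)
for n,a,b in [('sq',T(265,227),S(313,293)),('rd',T(512,254),S(243,172)),
  ('pin sq back',T(288,97),S(198,365)),('pin sq front',T(247,390),S(430,290)),('pin rd back',T(522,117),S(137,242)),('pin rd front',T(488,410),S(352,178)),
  ('rimcorner BL',T(125,73),S(240,478)),('corner BR',T(685,138),S(103,172)),]:
    x,e=tri([ray(t,a),ray(s,b)]); print(n,x,np.array(e))
for n,a,z in [('sqgripends',T(272,170),.18),('',T(259,284),.18),('rdgrip',T(517,198),.18),('',T(507,311),.18),('logger cap',T(383,252),.1),
   ('cornFL',T(84,382),.13),('cornFR',T(648,445),.13),('cornBL',T(125,73),.13),('cornBR',T(685,138),.13)]:
    print(n,onz(t,a,z))
for n,a in [('jar',(350,127)),('bowl',(241,129)),('bottle',(160,128))]: print(n,onz(t,a,.1))
for n,c in [('tray',[(118,187),(188,186),(187,296),(115,297)])]:
    print(np.array([onz(t,x,.018) for x in c]))
print('cup',onz(t,(432,227),.036),tri([ray(t,(432,227)),ray(s,(220,156))]))
E
python3 m1.py
python3 - <<'E'
import cv2
t=cv2.imread('pics/top0.png'); cv2.imwrite('pics/ct2.png',cv2.resize(t[190:270,390:490],None,fx=6,fy=6,interpolation=cv2.INTER_CUBIC))
cv2.imwrite('pics/ct3.png',cv2.resize(t[170:310,90:220],None,fx=4,fy=4,interpolation=cv2.INTER_CUBIC))
s=cv2.imread('pics/scene0.png'); cv2.imwrite('pics/cs2.png',cv2.resize(s[140:190,185:255],None,fx=8,fy=8,interpolation=cv2.INTER_CUBIC))
E
```

```text
sq [0.5736 0.0218 0.172 ] [0.0006 0.0006]
rd [ 0.5587 -0.0975  0.17  ] [0.0005 0.0005]
pin sq back [0.6508 0.01   0.1372] [0.0001 0.0001]
pin sq front [0.493  0.0329 0.1375] [0.0015 0.0015]
pin rd back [ 0.6378 -0.1084  0.1351] [0.0011 0.0011]
pin rd front [ 0.4812 -0.0865  0.1337] [0.002 0.002]
rimcorner BL [0.6669 0.0943 0.1302] [0.0001 0.0001]
corner BR [ 0.6266 -0.1923  0.1258] [0.0021 0.0021]
sqgripends [0.6018 0.0176 0.18  ]
 [0.5438 0.0243 0.18  ]
rdgrip [ 0.586  -0.0999  0.18  ]
 [ 0.5288 -0.0935  0.18  ]
logger cap [ 0.5723 -0.0383  0.1   ]
cornFL [0.4999 0.1142 0.13  ]
cornFR [ 0.4638 -0.1673  0.13  ]
cornBL [0.6671 0.0942 0.13  ]
cornBR [ 0.6274 -0.1926  0.13  ]
jar [ 0.7577 -0.1446  0.1   ]
bowl [0.7565 0.1145 0.1   ]
bottle [0.7625 0.3092 0.1   ]
[[0.6372 0.4397 0.018 ]
 [0.6373 0.2591 0.018 ]
 [0.3627 0.2548 0.018 ]
 [0.3611 0.4335 0.018 ]]
cup [ 0.5235 -0.3466  0.036 ] (array([ 0.5234, -0.3483,  0.0293]), [0.0010059554012308723, 0.0010059554012311364])
```

View pics/ct2.png

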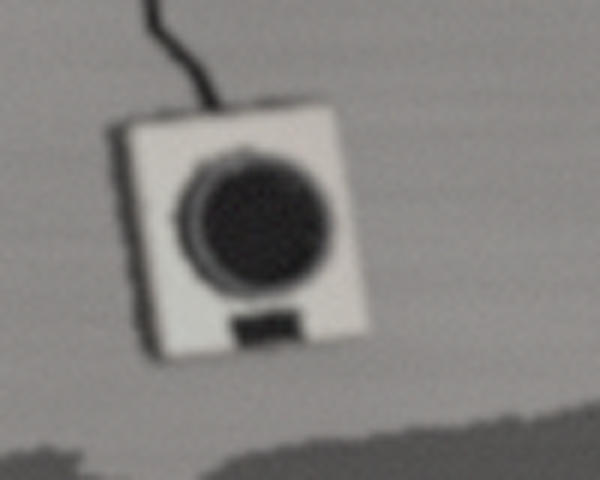

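View pics/ct3.png

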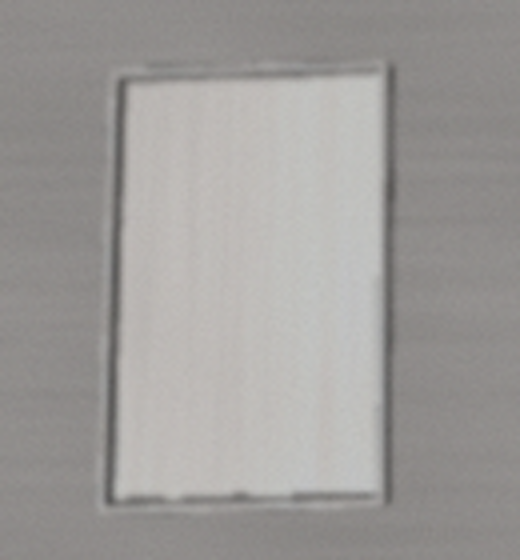

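View pics/cs2.png

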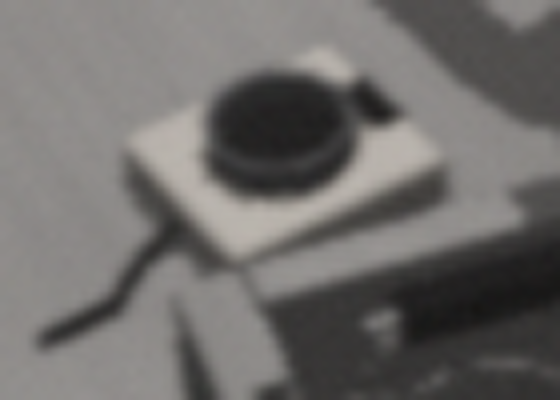

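Request:
play_rows:
  series:
    - {"tx": 0.027, "ty": 0.045, "tz": 0.0057, "turn": -0.0333}
    - {"tx": 0.027, "ty": 0.045, "tz": 0.0057, "turn": -0.0333}
    - {"tx": 0.027, "ty": 0.045, "tz": 0.0057, "turn": -0.0333}
    - {"tx": 0.027, "ty": 0.045, "tz": 0.0057, "turn": -0.0333}
    - {"tx": 0.027, "ty": 0.045, "tz": 0.0057, "turn": -0.0333}
    - {"tx": 0.027, "ty": 0.045, "tz": 0.0057, "turn": -0.0333}
    - {"tx": 0.027, "ty": 0.045, "tz": 0.0057, "turn": -0.0333}
    - {"tx": 0.027, "ty": 0.045, "tz": 0.0057, "turn": -0.0333}

```text
time_s: 2.4
position: [0.4133, -0.2876, 0.3291]
tcp_rot: [[0.113, -0.994, 0.0], [-0.994, -0.113, -0.0], [0.0, -0.0, -1.0]]
force: [0.9, -0.0, -0.1]
opening: 1.0
```

Request:
play_rows:
  series:
    - {"tx": 0.027, "ty": 0.045, "tz": 0.0057, "turn": -0.0333}
    - {"tx": 0.027, "ty": 0.045, "tz": 0.0057, "turn": -0.0333}
    - {"tx": 0.027, "ty": 0.045, "tz": 0.0057, "turn": -0.0333}
    - {"tx": 0.027, "ty": 0.045, "tz": 0.0057, "turn": -0.0333}
    - {"tx": 0.027, "ty": 0.045, "tz": 0.0057, "turn": -0.0333}
    - {"tx": 0.027, "ty": 0.045, "tz": 0.0057, "turn": -0.0333}
    - {"tx": 0.027, "ty": 0.045, "tz": 0.0057, "turn": -0.0333}
    - {}
    - {}
    - {}

```text
invalid input
```

```bash
python3 - <<'E'
from h import *
np.set_printoptions(precision=4,suppress=True)
p=shot('wrist','w1.png')
cv2.imwrite('pics/w1b.png',cv2.resize(p['pixels'],None,fx=1.42,fy=1.42,interpolation=cv2.INTER_CUBIC))
np.save('w1.npy',p,allow_pickle=True)
s=bot.read_state(); print(s['time_s'],s['position'],s['tcp_rot'],s['joint_positions'],s['force'])
E
```

```text
2.45 [ 0.4155 -0.2822  0.3298] [[ 0.1154 -0.9933  0.0031]
 [-0.9933 -0.1154  0.0045]
 [-0.0041 -0.0036 -1.    ]] [-47.101   18.0355  96.7494   0.3347  65.2854  36.133 ] [0.2231 3.5029 0.1996]
```

View pics/w1b.png

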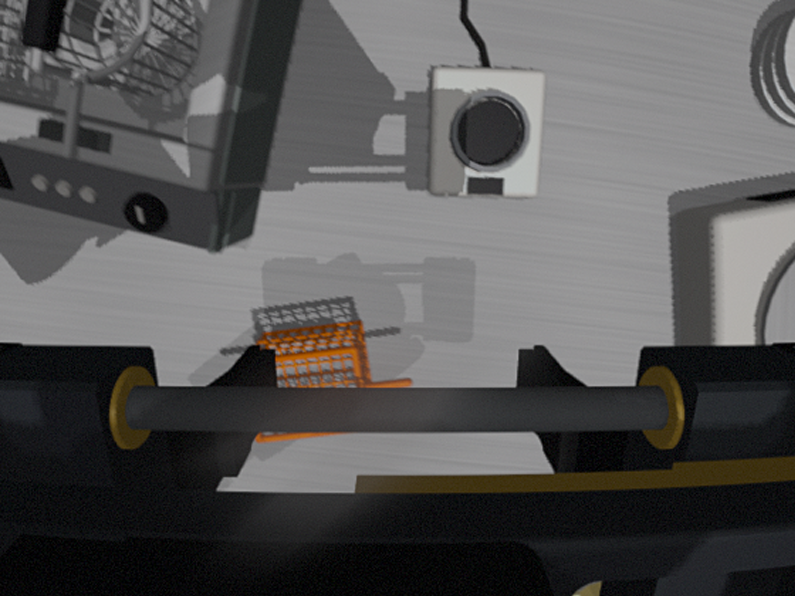

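Request:
play_rows:
  series:
    - {"tx": 0.027, "ty": 0.045, "tz": 0.0057, "turn": -0.0333}
    - {"tx": 0.027, "ty": 0.045, "tz": 0.0057, "turn": -0.0333}
    - {"tx": 0.027, "ty": 0.045, "tz": 0.0057, "turn": -0.0333}
    - {"tx": 0.027, "ty": 0.045, "tz": 0.0057, "turn": -0.0333}
    - {"tx": 0.027, "ty": 0.045, "tz": 0.0057, "turn": -0.0333}
    - {"tx": 0.027, "ty": 0.045, "tz": 0.0057, "turn": -0.0333}
    - {"tx": 0.027, "ty": 0.045, "tz": 0.0057, "turn": -0.0333}
    - {"tz": 0}
    - {"tz": 0}
    - {"tz": 0}

```text
invalid input
```

```bash
python3 - <<'E'
from h import *
np.set_printoptions(precision=4,suppress=True)
p=shot('wrist','w2.png')
cv2.imwrite('pics/w2b.png',cv2.resize(p['pixels'],None,fx=1.42,fy=1.42,interpolation=cv2.INTER_CUBIC))
np.save('w2.npy',p,allow_pickle=True)
s=bot.read_state(); print(s['time_s'],s['position'],s['tcp_rot'],s['joint_positions'],s['force'])
E
```

```text
2.5 [ 0.4143 -0.2849  0.3294] [[ 0.1199 -0.9928  0.0011]
 [-0.9928 -0.1199  0.0014]
 [-0.0012 -0.0013 -1.    ]] [-47.3207  18.098   96.7095   0.1114  65.2056  35.7482] [0.1289 0.4283 0.4146]
```

View pics/w2b.png

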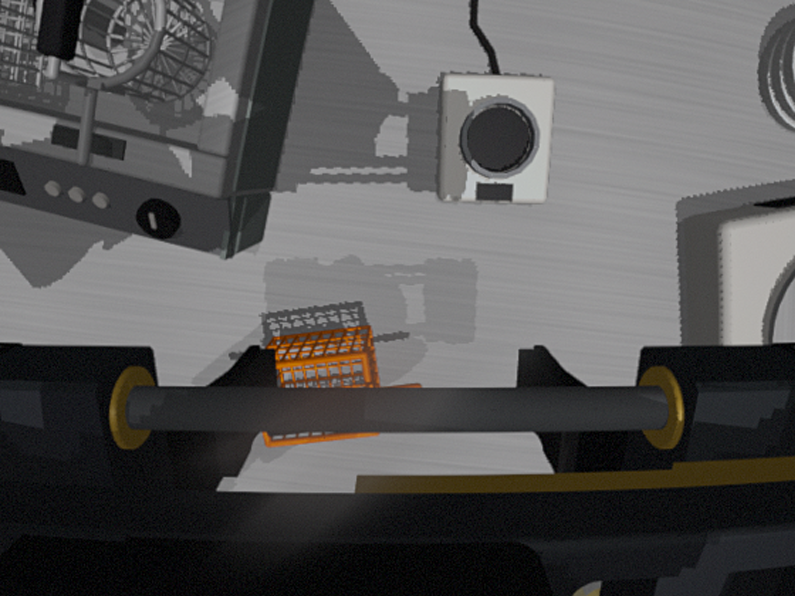

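Request:
play_rows:
  series:
    - {"tx": 0.027, "ty": 0.045, "tz": 0.0057, "turn": -0.0333}
    - {"tx": 0.027, "ty": 0.045, "tz": 0.0057, "turn": -0.0333}
    - {"tx": 0.027, "ty": 0.045, "tz": 0.0057, "turn": -0.0333}
    - {"tx": 0.027, "ty": 0.045, "tz": 0.0057, "turn": -0.0333}
    - {"tx": 0.027, "ty": 0.045, "tz": 0.0057, "turn": -0.0333}
    - {"tx": 0.027, "ty": 0.045, "tz": 0.0057, "turn": -0.0333}
    - {"tx": 0.027, "ty": 0.045, "tz": 0.0057, "turn": -0.0333}
    - {"tx": 0, "ty": 0, "tz": 0, "turn": 0}
    - {"tx": 0, "ty": 0, "tz": 0, "turn": 0}
    - {"tx": 0, "ty": 0, "tz": 0, "turn": 0}

```text
time_s: 3.5
position: [0.5633, -0.0384, 0.3603]
tcp_rot: [[-0.13, -0.992, -0.001], [-0.992, 0.13, -0.0], [0.001, 0.001, -1.0]]
force: [0.8, 0.2, -0.7]
opening: 1.0
```

```bash
python3 - <<'E'
from h import *
np.set_printoptions(precision=4,suppress=True)
p=shot('wrist','w3.png')
cv2.imwrite('pics/w3b.png',cv2.resize(p['pixels'],None,fx=1.42,fy=1.42,interpolation=cv2.INTER_CUBIC))
np.save('w3.npy',p,allow_pickle=True)
s=bot.read_state(); print(s['time_s'],s['position'],s['tcp_rot'],s['joint_positions'],s['force'])
t=vision.capture('top'); q=np.load('w2.npy',allow_pickle=True).item()
print('cup',onz(q,(351.4-.2,97.2-.2),.036),onz(t,(433.2,227.1),.036),tri([ray(q,(351.2,97)),ray(t,(433.2,227.1))]))
E
```

```text
3.55 [ 0.5632 -0.0386  0.3603] [[-0.1305 -0.9915 -0.0011]
 [-0.9915  0.1305 -0.0003]
 [ 0.0005  0.001  -1.    ]] [-15.2427  21.3385  86.0285  -0.0359  72.6888  82.2648] [ 0.2368 -0.1242 -0.518 ]
cup [ 0.523  -0.3479  0.036 ] [ 0.5232 -0.3495  0.036 ] (array([ 0.5221, -0.346 ,  0.0459]), [7.885163579878846e-05, 7.885163579853961e-05])
```

View pics/w3b.png

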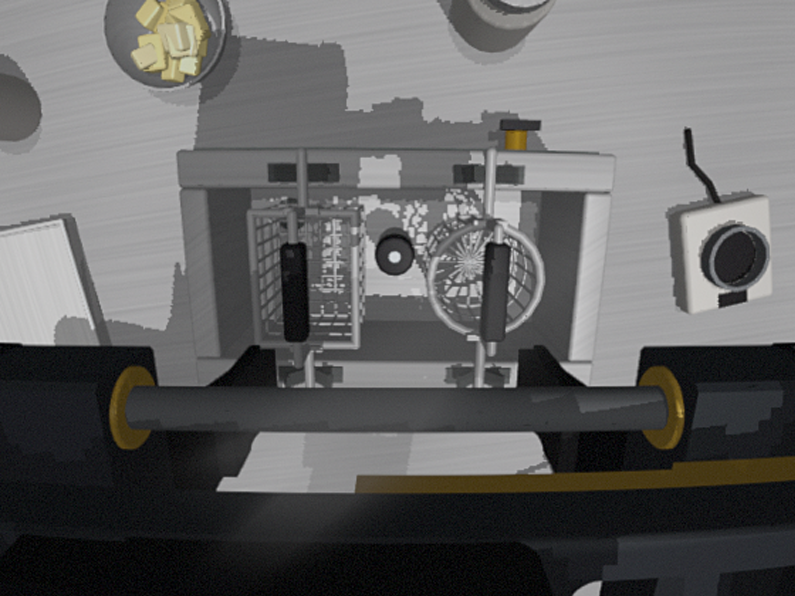

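```bash
cat > m2.py <<'E'
from h import *
np.set_printoptions(precision=4,suppress=True)
p=np.load('w3.npy',allow_pickle=True).item(); t=vision.capture('top')
T=lambda x,y:(220+x/4.4-.4,145+y/4.2-.4)
W=lambda x,y:(x/1.42-.15,y/1.42-.15)
for n,w,a in [('sq',W(295,292),T(265,227)),('rd',W(495.5,292),T(512,254)),('log',W(395,255),T(383,252)),('sqpinb',W(303,165),T(286,112)),('rdpinb',W(490,165),T(520,135)),('cup',W(735,258),(433.2,227.1)),
 ('rim BL',W(178,152),T(125,73)),('rim BR',W(615,155),T(685,138))]:
    print(n,*tri([ray(p,w),ray(t,a)]), onz(p,w,.178 if n in('sq','rd') else .1 if n=='log' else .036 if n=='cup' else .135))
o=np.array([.566,-.038]);
for n,a,b in [('sq',(289,243),(289,341)),('sqR',(306,243),(306,341)),('rd',(489,243),(484,341)),('rdR',(508,243),(505,341))]:
    A=onz(p,W(*a),.178);B=onz(p,W(*b),.178);d=A-B;print(n,A,B,np.linalg.norm(d),np.degrees(np.arctan2(d[1],d[0])))
# pins angle
for n,a,b in [('sqpin',(303,165),(310,372)),('rdpin',(490,165),(480,372))]:
    A=onz(p,W(*a),.138);B=onz(p,W(*b),.138);d=A-B;print(n,A,B,np.degrees(np.arctan2(d[1],d[0])))
E
python3 m2.py
python3 -c "
import cv2
t=cv2.imread('pics/w3.png');cv2.imwrite('pics/w3c.png',cv2.resize(t[95:285,160:390],None,fx=3.4,fy=3.1,interpolation=cv2.INTER_CUBIC))"
```

```text
sq [0.5736 0.0211 0.1735] [0.000393538833547249, 0.00039353883354725094] [0.5744 0.0196 0.178 ]
rd [ 0.5584 -0.0973  0.1745] [1.3449642688258372e-05, 1.344964268827379e-05] [ 0.5593 -0.0966  0.178 ]
log [ 0.574  -0.0389  0.0891] [0.0001818172717143602, 0.00018181727171434395] [ 0.5757 -0.0394  0.1   ]
sqpinb [0.6466 0.012  0.1229] [0.0007360765723354162, 0.0007360765723354855] [0.6465 0.0104 0.135 ]
rdpinb [ 0.6311 -0.1091  0.1261] [0.00027144235962310424, 0.00027144235962308543] [ 0.6312 -0.1076  0.135 ]
cup [ 0.5233 -0.3516  0.0275] [0.0012027658773839513, 0.0012027658773839987] [ 0.5248 -0.3445  0.036 ]
rim BL [0.6681 0.0945 0.1237] [0.0007529961118849365, 0.000752996111885246] [0.6663 0.0892 0.135 ]
rim BR [ 0.6283 -0.1935  0.1253] [0.00022572189436253847, 0.0002257218943626177] [ 0.6283 -0.189   0.135 ]
sq [0.6032 0.0179 0.178 ] [0.545  0.0288 0.178 ] 0.05916096249322824 -10.605356598244713
sqR [0.6019 0.0082 0.178 ] [0.5437 0.0186 0.178 ] 0.05906248032744112 -10.093892043950838
rd [ 0.5885 -0.0952  0.178 ] [ 0.53   -0.0875  0.178 ] 0.05902175002879601 -7.547609738871846
rdR [ 0.5871 -0.106   0.178 ] [ 0.5283 -0.1001  0.178 ] 0.05913424995872062 -5.805900752822822
sqpin [0.6464 0.0098 0.138 ] [0.5077 0.0295 0.138 ] -8.082150041156096
rdpin [ 0.6312 -0.1071  0.138 ] [ 0.4924 -0.0886  0.138 ] -7.5536136450427955
```

View pics/w3c.png

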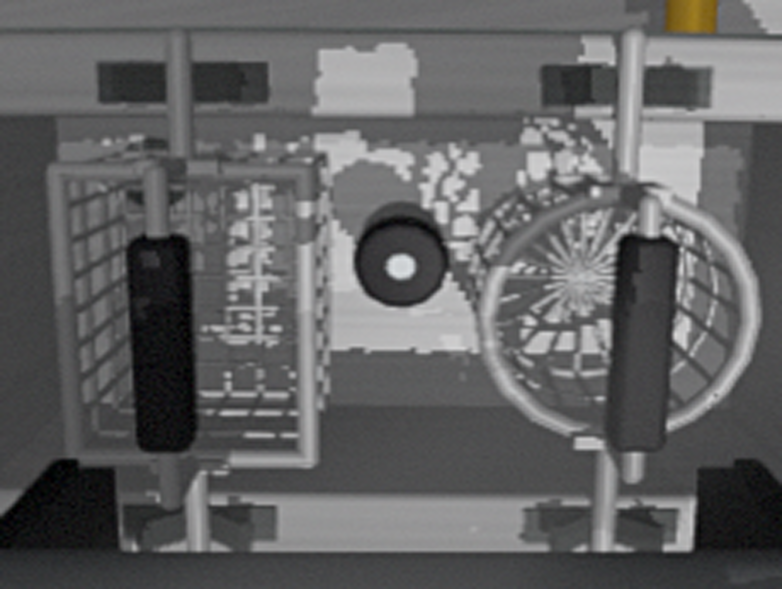

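Request:
play_rows:
  series:
    - {"tx": 0.0068, "ty": 0.037, "tz": 0, "turn": 0}
    - {"tx": 0.0068, "ty": 0.037, "tz": 0, "turn": 0}
    - {"tx": 0, "ty": 0, "tz": -0.045, "turn": 0}
    - {"tx": 0, "ty": 0, "tz": -0.045, "turn": 0}
    - {"tx": 0, "ty": 0, "tz": -0.045, "turn": 0}
    - {"tx": 0, "ty": 0, "tz": 0, "turn": 0}
    - {"tx": 0, "ty": 0, "tz": 0, "turn": 0}
    - {"tx": 0, "ty": 0, "tz": 0, "turn": 0}

```text
time_s: 4.45
position: [0.576, 0.0213, 0.2547]
tcp_rot: [[-0.13, -0.992, 0.004], [-0.992, 0.13, -0.001], [0.0, -0.004, -1.0]]
force: [-0.1, 0.1, -0.1]
opening: 0.998
```

```bash
python3 - <<'E'
from h import *
np.set_printoptions(precision=4,suppress=True)
p=shot('wrist','w4.png')
s=bot.read_state(); print(s['time_s'],s['position'],s['tcp_rot'][:,0],s['force'])
E
```

```text
4.5 [0.5761 0.0214 0.2549] [-0.1295 -0.9916  0.0001] [ 0.6354 -0.1427  0.111 ]
```

View pics/w4.png

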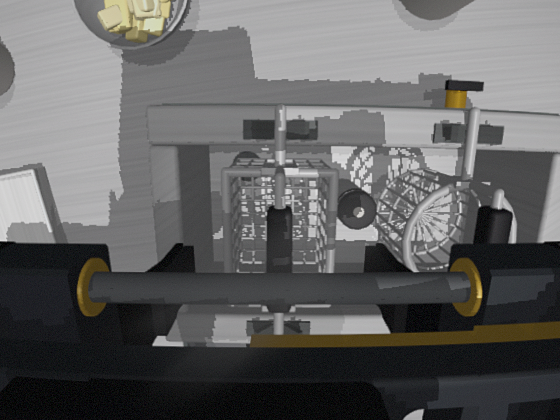

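Request:
play_rows:
  series:
    - {"tx": 0, "ty": 0, "tz": -0.02, "turn": 0}
    - {"tx": 0, "ty": 0, "tz": -0.02, "turn": 0}
    - {"tx": 0, "ty": 0, "tz": 0, "turn": 0}
    - {"tx": 0, "ty": 0, "tz": 0, "turn": 0}
    - {"tx": 0, "ty": 0, "tz": 0, "turn": 0}

```text
time_s: 5.0
position: [0.5756, 0.0219, 0.2222]
tcp_rot: [[-0.129, -0.992, 0.003], [-0.992, 0.129, -0.0], [0.0, -0.003, -1.0]]
force: [0.4, -0.3, 0.3]
opening: 0.998
```

Request:
play_rows:
  series:
    - {"tx": 0, "ty": 0, "tz": 0, "turn": 0}
    - {"tx": 0, "ty": 0, "tz": 0, "turn": 0}
    - {"tx": 0, "ty": 0, "tz": 0, "turn": 0}
    - {"tx": 0, "ty": 0, "tz": 0, "turn": 0}
    - {"tx": 0, "ty": 0, "tz": 0, "turn": 0}
    - {"tx": 0, "ty": 0, "tz": 0, "turn": 0}
    - {"tx": 0, "ty": 0, "tz": 0, "turn": 0}
    - {"tx": 0, "ty": 0, "tz": 0, "turn": 0}
  gripper: 0

```text
time_s: 5.8
position: [0.5747, 0.0221, 0.2206]
tcp_rot: [[-0.129, -0.992, -0.0], [-0.992, 0.129, 0.0], [0.0, 0.0, -1.0]]
force: [1.4, -0.3, -0.5]
opening: 0.362
```

```bash
python3 - <<'E'
from h import *
np.set_printoptions(precision=4,suppress=True)
p=shot('wrist','w5.png')
s=bot.read_state(); print(s['time_s'],s['position'],s['tcp_rot'][:,0],s['force'],s['opening'])
E
```

```text
5.85 [0.5747 0.0221 0.2206] [-0.129  -0.9916 -0.    ] [-0.371   0.1713  0.0975] 0.30459483546509136
```

View pics/w5.png

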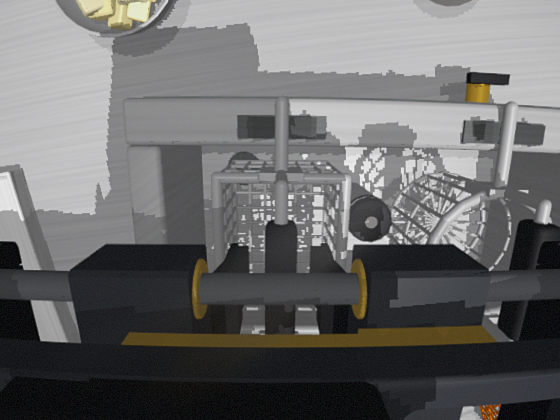

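Request:
play_rows:
  series:
    - {"tx": 0, "ty": 0, "tz": 0, "turn": 0}
    - {"tx": 0, "ty": 0, "tz": 0, "turn": 0}
    - {"tx": 0, "ty": 0, "tz": 0, "turn": 0}
    - {"tx": 0, "ty": 0, "tz": 0, "turn": 0}
    - {"tx": 0, "ty": 0, "tz": 0, "turn": 0}

```text
time_s: 6.35
position: [0.5747, 0.0219, 0.2206]
tcp_rot: [[-0.129, -0.992, -0.0], [-0.992, 0.129, -0.0], [0.0, 0.0, -1.0]]
force: [-0.1, -1.4, -0.4]
opening: 0.158
```

Request:
play_rows:
  series:
    - {"tx": 0, "ty": 0, "tz": 0, "turn": 0}
    - {"tx": 0, "ty": 0, "tz": 0.01, "turn": 0}
    - {"tx": 0, "ty": 0, "tz": 0.02, "turn": 0}
    - {"tx": 0, "ty": 0, "tz": 0.03, "turn": 0}
    - {"tx": 0, "ty": 0, "tz": 0.03, "turn": 0}
    - {"tx": 0, "ty": 0, "tz": 0.03, "turn": 0}
    - {"tx": 0, "ty": 0, "tz": 0.03, "turn": 0}
    - {"tx": 0, "ty": 0, "tz": 0, "turn": 0}
    - {"tx": 0, "ty": 0, "tz": 0, "turn": 0}
    - {"tx": 0, "ty": 0, "tz": 0, "turn": 0}

```text
time_s: 7.35
position: [0.5736, 0.0224, 0.3389]
tcp_rot: [[-0.129, -0.992, -0.004], [-0.992, 0.129, 0.001], [-0.0, 0.004, -1.0]]
force: [0.7, 0.6, -3.3]
opening: 0.157
```

```bash
python3 - <<'E'
from h import *
np.set_printoptions(precision=4,suppress=True)
p=shot('scene','s6.png')
s=bot.read_state(); print(s['time_s'],s['position'],s['tcp_rot'][:,0],s['force'],s['opening'])
cv2.imwrite('pics/s6b.png',cv2.resize(p['pixels'][100:310,140:420],None,fx=2.8,fy=2.8,interpolation=cv2.INTER_CUBIC))
E
```

```text
7.4 [0.5737 0.0223 0.3388] [-0.1288 -0.9917 -0.0003] [ 0.7107  0.3987 -4.0219] 0.15471840821646535
```

View pics/s6b.png

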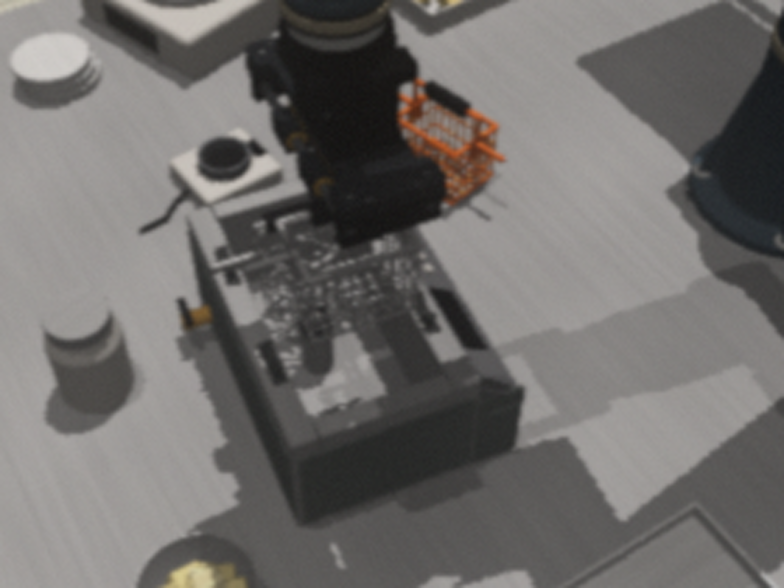

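Request:
play_rows:
  series:
    - {"tx": -0.0013, "ty": 0.034, "tz": 0, "turn": 0.1368}
    - {"tx": -0.0013, "ty": 0.034, "tz": 0, "turn": 0.1368}
    - {"tx": -0.0013, "ty": 0.034, "tz": 0, "turn": 0.1368}
    - {"tx": -0.0013, "ty": 0.034, "tz": 0, "turn": 0.1368}
    - {"tx": -0.0013, "ty": 0.034, "tz": 0, "turn": 0.1368}
    - {"tx": -0.0013, "ty": 0.034, "tz": 0, "turn": 0.1368}
    - {"tx": -0.0013, "ty": 0.034, "tz": 0, "turn": 0.1368}
    - {"tx": -0.0013, "ty": 0.034, "tz": 0, "turn": 0.1368}
    - {"tx": -0.0013, "ty": 0.034, "tz": 0, "turn": 0.1368}
    - {"tx": -0.0013, "ty": 0.034, "tz": 0, "turn": 0.1368}

```text
time_s: 8.4
position: [0.5636, 0.295, 0.3386]
tcp_rot: [[0.966, -0.259, -0.003], [-0.259, -0.966, -0.001], [-0.003, 0.002, -1.0]]
force: [-0.3, 0.1, -2.2]
opening: 0.161
```

Request:
play_rows:
  series:
    - {"tx": -0.0013, "ty": 0.034, "tz": 0, "turn": 0.1368}
    - {"tx": -0.0013, "ty": 0.034, "tz": 0, "turn": 0.1368}
    - {"tx": 0, "ty": 0, "tz": -0.04, "turn": 0}
    - {"tx": 0, "ty": 0, "tz": -0.04, "turn": 0}
    - {"tx": 0, "ty": 0, "tz": -0.04, "turn": 0}
    - {"tx": 0, "ty": 0, "tz": -0.04, "turn": 0}
    - {"tx": 0, "ty": 0, "tz": -0.03, "turn": 0}
    - {"tx": 0, "ty": 0, "tz": 0, "turn": 0}
    - {"tx": 0, "ty": 0, "tz": 0, "turn": 0}
    - {"tx": 0, "ty": 0, "tz": 0, "turn": 0}

```text
time_s: 9.4
position: [0.5632, 0.3489, 0.1899]
tcp_rot: [[1.0, 0.019, 0.002], [0.019, -1.0, 0.001], [0.003, -0.001, -1.0]]
force: [0.5, -0.4, -2.9]
opening: 0.154
```

```bash
python3 - <<'E'
from h import *
np.set_printoptions(precision=4,suppress=True)
p=shot('wrist','w7.png'); q=shot('top','t7.png')
s=bot.read_state(); print(s['time_s'],s['position'],s['tcp_rot'][:,0],s['force'],s['opening'])
E
```

```text
9.5 [0.5632 0.3489 0.1905] [0.9998 0.019  0.0033] [ 0.6483  0.1232 -3.8405] 0.16046611220446516
```

View pics/w7.png

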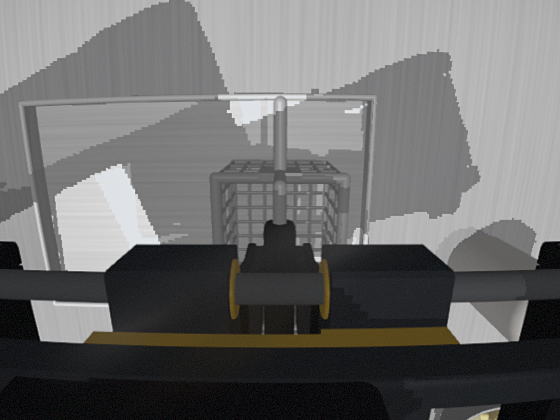

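View pics/t7.png

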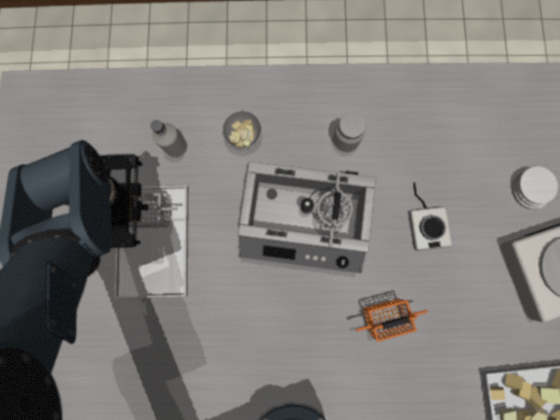

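Request:
play_rows:
  series:
    - {"tx": 0, "ty": 0, "tz": -0.012, "turn": 0}
    - {"tx": 0, "ty": 0, "tz": -0.012, "turn": 0}
    - {"tx": 0, "ty": 0, "tz": -0.008, "turn": 0}
    - {"tx": 0, "ty": 0, "tz": -0.003, "turn": 0}
    - {"tx": 0, "ty": 0, "tz": -0.002, "turn": 0}
    - {"tx": 0, "ty": 0, "tz": 0, "turn": 0}
    - {"tx": 0, "ty": 0, "tz": 0, "turn": 0}

```text
time_s: 10.2
position: [0.5626, 0.3486, 0.1592]
tcp_rot: [[1.0, 0.019, 0.001], [0.019, -1.0, 0.0], [0.001, -0.0, -1.0]]
force: [0.1, -0.2, -3.1]
opening: 0.154
```

Request:
play_rows:
  series:
    - {"tx": 0, "ty": 0, "tz": -0.0012, "turn": 0}
    - {"tx": 0, "ty": 0, "tz": 0, "turn": 0}
    - {"tx": 0, "ty": 0, "tz": 0, "turn": 0}

```text
time_s: 10.5
position: [0.5629, 0.3488, 0.1588]
tcp_rot: [[1.0, 0.019, 0.002], [0.019, -1.0, 0.001], [0.002, -0.001, -1.0]]
force: [-0.1, 0.3, 1.3]
opening: 0.158
```

```bash
python3 - <<'E'
from h import *
print([bot.read_state()[k] for k in('position','force')])
E
```

```text
[array([0.56285496, 0.34883118, 0.15880652]), array([-0.05801482,  0.31449305,  1.3257552 ])]
```

Request:
play_rows:
  series:
    - {"tx": 0, "ty": 0, "tz": 0, "turn": 0}
    - {"tx": 0, "ty": 0, "tz": 0, "turn": 0}
    - {"tx": 0, "ty": 0, "tz": 0, "turn": 0}
    - {"tx": 0, "ty": 0, "tz": 0, "turn": 0}
    - {"tx": 0, "ty": 0, "tz": 0, "turn": 0}
    - {"tx": 0, "ty": 0, "tz": 0.03, "turn": 0}
    - {"tx": 0, "ty": 0, "tz": 0.06, "turn": 0}
    - {"tx": 0, "ty": 0, "tz": 0.06, "turn": 0}
    - {"tx": 0, "ty": 0, "tz": 0, "turn": 0}
    - {"tx": 0, "ty": 0, "tz": 0, "turn": 0}
  gripper: 0.7

```text
time_s: 11.5
position: [0.5627, 0.3487, 0.28]
tcp_rot: [[1.0, 0.019, 0.004], [0.019, -1.0, 0.001], [0.004, -0.001, -1.0]]
force: [0.3, -0.4, -0.4]
opening: 0.699
```

```bash
python3 - <<'E'
from h import *
np.set_printoptions(precision=4,suppress=True)
p=shot('wrist','w8.png'); q=shot('top','t8.png')
s=bot.read_state(); print(s['time_s'],s['position'],s['tcp_rot'][:,0],s['force'],s['opening'])
E
```

```text
11.6 [0.5613 0.3481 0.2768] [ 0.9998  0.0191 -0.0026] [-0.3782  0.1436 -1.2318] 0.6996836210543521
```

View pics/w8.png

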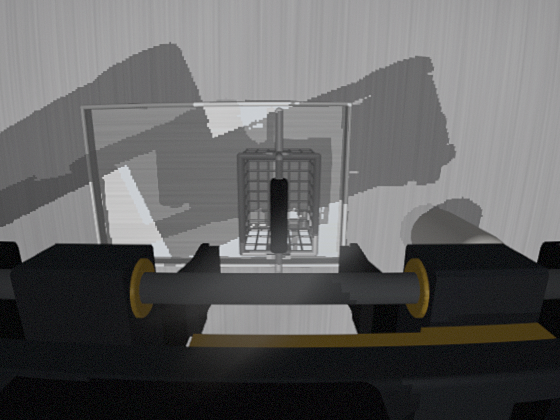

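Request:
play_rows:
  series:
    - {"tx": -0.0003, "ty": -0.0463, "tz": 0, "turn": -0.1368}
    - {"tx": -0.0003, "ty": -0.0463, "tz": 0, "turn": -0.1368}
    - {"tx": -0.0003, "ty": -0.0463, "tz": 0, "turn": -0.1368}
    - {"tx": -0.0003, "ty": -0.0463, "tz": 0, "turn": -0.1368}
    - {"tx": -0.0003, "ty": -0.0463, "tz": 0, "turn": -0.1368}
    - {"tx": -0.0003, "ty": -0.0463, "tz": 0, "turn": -0.1368}
    - {"tx": -0.0003, "ty": -0.0463, "tz": 0, "turn": -0.1368}
    - {"tx": -0.0003, "ty": -0.0463, "tz": 0, "turn": -0.1368}
    - {"tx": -0.0003, "ty": -0.0463, "tz": 0, "turn": -0.1368}
    - {"tx": -0.0003, "ty": -0.0463, "tz": 0, "turn": -0.1368}

```text
time_s: 12.6
position: [0.5586, -0.0232, 0.276]
tcp_rot: [[0.151, -0.989, -0.004], [-0.989, -0.151, 0.001], [-0.002, 0.004, -1.0]]
force: [-0.0, 0.1, 0.6]
opening: 0.7
```

Request:
play_rows:
  series:
    - {"tx": -0.0003, "ty": -0.0463, "tz": 0, "turn": -0.1368}
    - {"tx": -0.0003, "ty": -0.0463, "tz": 0, "turn": -0.1368}
    - {"tx": 0, "ty": 0, "tz": -0.015, "turn": 0}
    - {"tx": 0, "ty": 0, "tz": -0.015, "turn": 0}
    - {"tx": 0, "ty": 0, "tz": 0, "turn": 0}
    - {"tx": 0, "ty": 0, "tz": 0, "turn": 0}
    - {"tx": 0, "ty": 0, "tz": 0, "turn": 0}
    - {"tx": 0, "ty": 0, "tz": 0, "turn": 0}

```text
time_s: 13.4
position: [0.5596, -0.0952, 0.2545]
tcp_rot: [[-0.127, -0.992, 0.001], [-0.992, 0.127, -0.0], [0.0, -0.001, -1.0]]
force: [-0.2, -0.5, -0.6]
opening: 0.702
```

```bash
python3 - <<'E'
from h import *
np.set_printoptions(precision=4,suppress=True)
p=shot('wrist','w9.png')
s=bot.read_state(); print(s['time_s'],s['position'],s['tcp_rot'][:,0],s['force'],s['opening'])
E
```

```text
13.45 [ 0.5597 -0.0953  0.2546] [-0.1276 -0.9918  0.0002] [ 0.0421 -0.6092  0.0779] 0.703829038766978
```

View pics/w9.png

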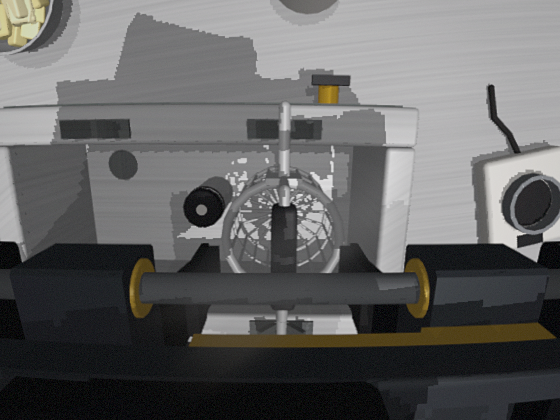

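Request:
play_rows:
  series:
    - {"tx": 0, "ty": -0.0022, "tz": -0.021, "turn": 0}
    - {"tx": 0, "ty": 0, "tz": -0.021, "turn": 0}
    - {"tx": 0, "ty": 0, "tz": 0, "turn": 0}
    - {"tx": 0, "ty": 0, "tz": 0, "turn": 0}
    - {"tx": 0, "ty": 0, "tz": 0, "turn": 0}

```text
time_s: 13.95
position: [0.56, -0.0979, 0.2215]
tcp_rot: [[-0.129, -0.992, 0.002], [-0.992, 0.129, -0.001], [0.0, -0.002, -1.0]]
force: [0.3, 0.2, 0.9]
opening: 0.698
```

Request:
play_rows:
  series:
    - {"tx": 0, "ty": 0, "tz": 0, "turn": 0}
    - {"tx": 0, "ty": 0, "tz": 0, "turn": 0}
    - {"tx": 0, "ty": 0, "tz": 0, "turn": 0}
    - {"tx": 0, "ty": 0, "tz": 0, "turn": 0}
    - {"tx": 0, "ty": 0, "tz": 0, "turn": 0}
    - {"tx": 0, "ty": 0, "tz": 0, "turn": 0}
    - {"tx": 0, "ty": 0, "tz": 0, "turn": 0}
    - {"tx": 0, "ty": 0, "tz": 0, "turn": 0}
    - {"tx": 0, "ty": 0, "tz": 0, "turn": 0}
    - {"tx": 0, "ty": 0, "tz": 0, "turn": 0}
  gripper: 0

```text
time_s: 14.95
position: [0.5594, -0.0976, 0.2205]
tcp_rot: [[-0.129, -0.992, 0.0], [-0.992, 0.129, 0.0], [-0.0, 0.0, -1.0]]
force: [0.8, 1.6, 0.3]
opening: 0.158
```

```bash
python3 - <<'E'
from h import *
np.set_printoptions(precision=4,suppress=True)
s=bot.read_state(); print(s['time_s'],s['position'],s['tcp_rot'][:,0],s['force'],s['opening'])
p=shot('wrist','w10.png')
E
```

```text
14.95 [ 0.5594 -0.0976  0.2205] [-0.1292 -0.9916 -0.0004] [0.8082 1.5546 0.3032] 0.1575715757326046
```

View pics/w10.png

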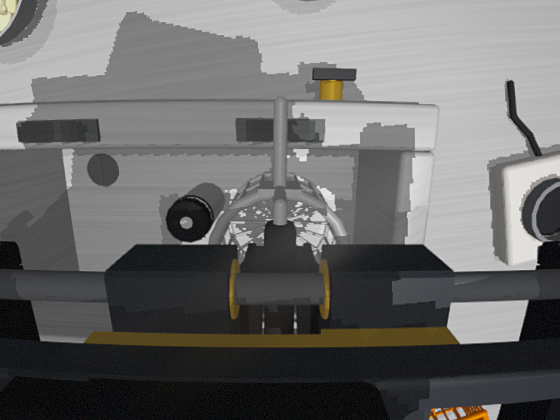

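Request:
play_rows:
  series:
    - {"tx": 0, "ty": 0, "tz": 0.01, "turn": 0}
    - {"tx": 0, "ty": 0, "tz": 0.02, "turn": 0}
    - {"tx": 0, "ty": 0, "tz": 0.03, "turn": 0}
    - {"tx": 0, "ty": 0, "tz": 0.03, "turn": 0}
    - {"tx": 0, "ty": 0, "tz": 0.03, "turn": 0}
    - {"tx": 0, "ty": 0, "tz": 0.03, "turn": 0}
    - {"tx": 0, "ty": 0, "tz": 0, "turn": 0}
    - {"tx": 0, "ty": 0, "tz": 0, "turn": 0}

```text
time_s: 15.8
position: [0.5589, -0.0978, 0.3403]
tcp_rot: [[-0.129, -0.992, -0.0], [-0.992, 0.129, -0.0], [0.0, 0.0, -1.0]]
force: [-0.2, 0.4, -3.5]
opening: 0.155
```

Request:
play_rows:
  series:
    - {"tx": -0.0117, "ty": 0.0426, "tz": 0, "turn": 0.1263}
    - {"tx": -0.0117, "ty": 0.0426, "tz": 0, "turn": 0.1263}
    - {"tx": -0.0117, "ty": 0.0426, "tz": 0, "turn": 0.1263}
    - {"tx": -0.0117, "ty": 0.0426, "tz": 0, "turn": 0.1263}
    - {"tx": -0.0117, "ty": 0.0426, "tz": 0, "turn": 0.1263}
    - {"tx": -0.0117, "ty": 0.0426, "tz": 0, "turn": 0.1263}
    - {"tx": -0.0117, "ty": 0.0426, "tz": 0, "turn": 0.1263}
    - {"tx": -0.0117, "ty": 0.0426, "tz": 0, "turn": 0.1263}
    - {"tx": -0.0117, "ty": 0.0426, "tz": 0, "turn": 0.1263}
    - {"tx": -0.0117, "ty": 0.0426, "tz": 0, "turn": 0.1263}

```text
time_s: 16.8
position: [0.4642, 0.244, 0.3384]
tcp_rot: [[0.932, -0.363, -0.004], [-0.363, -0.932, -0.001], [-0.003, 0.003, -1.0]]
force: [0.5, 1.1, -2.7]
opening: 0.157
```

Request:
play_rows:
  series:
    - {"tx": -0.0117, "ty": 0.0426, "tz": 0, "turn": 0.1263}
    - {"tx": -0.0117, "ty": 0.0426, "tz": 0, "turn": 0.1263}
    - {"tx": -0.0117, "ty": 0.0426, "tz": 0, "turn": 0.1263}
    - {"tx": 0, "ty": 0, "tz": 0, "turn": 0}
    - {"tx": 0, "ty": 0, "tz": 0, "turn": 0}
    - {"tx": 0, "ty": 0, "tz": 0, "turn": 0}
    - {"tx": 0, "ty": 0, "tz": 0, "turn": 0}

```text
time_s: 17.5
position: [0.4378, 0.3442, 0.3398]
tcp_rot: [[1.0, 0.017, -0.001], [0.017, -1.0, -0.001], [-0.001, 0.001, -1.0]]
force: [-0.2, 0.5, -2.5]
opening: 0.156
```

```bash
python3 - <<'E'
from h import *
np.set_printoptions(precision=4,suppress=True)
s=bot.read_state(); print(s['time_s'],s['position'],s['tcp_rot'][:,0],s['force'],s['opening'])
p=shot('wrist','w11.png');p=shot('top','t11.png')
E
```

```text
17.5 [0.4378 0.3442 0.3398] [ 0.9998  0.0175 -0.0012] [-0.2197  0.5427 -2.5024] 0.1560617681782727
```

View pics/w11.png

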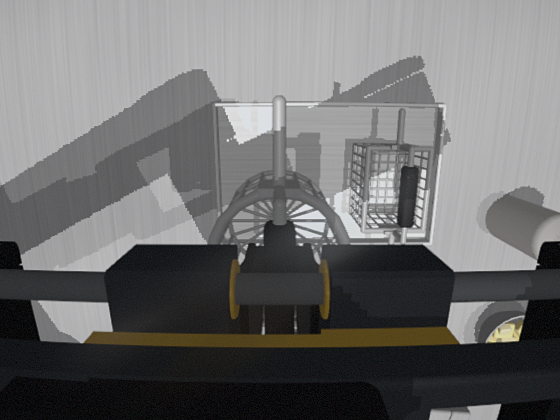

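View pics/t11.png

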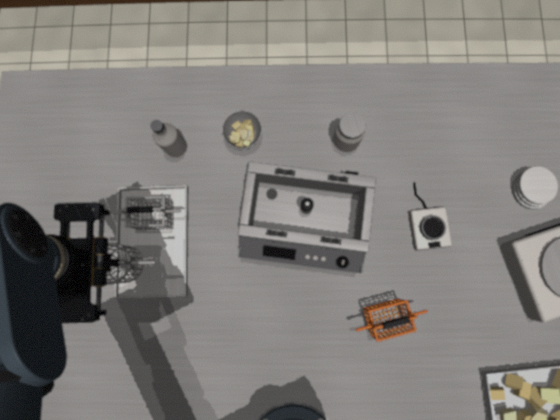

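Request:
play_rows:
  series:
    - {"tx": 0, "ty": 0.001, "tz": -0.04, "turn": 0}
    - {"tx": 0, "ty": 0, "tz": -0.04, "turn": 0}
    - {"tx": 0, "ty": 0, "tz": -0.04, "turn": 0}
    - {"tx": 0, "ty": 0, "tz": -0.04, "turn": 0}
    - {"tx": 0, "ty": 0, "tz": -0.035, "turn": 0}
    - {"tx": 0, "ty": 0, "tz": -0.02, "turn": 0}
    - {"tx": 0, "ty": 0, "tz": -0.008, "turn": 0}
    - {"tx": 0, "ty": 0, "tz": 0, "turn": 0}
    - {"tx": 0, "ty": 0, "tz": 0, "turn": 0}
    - {"tx": 0, "ty": 0, "tz": 0, "turn": 0}

```text
time_s: 18.6
position: [0.4385, 0.3464, 0.1634]
tcp_rot: [[1.0, 0.019, 0.003], [0.019, -1.0, 0.001], [0.003, -0.001, -1.0]]
force: [0.5, 0.8, -1.8]
opening: 0.157
```

Request:
play_rows:
  series:
    - {"tx": 0, "ty": 0, "tz": -0.0015, "turn": 0}
    - {"tx": 0, "ty": 0, "tz": 0, "turn": 0}
    - {"tx": 0, "ty": 0, "tz": 0, "turn": 0}

```text
time_s: 18.9
position: [0.4377, 0.3462, 0.1612]
tcp_rot: [[1.0, 0.019, 0.001], [0.019, -1.0, 0.0], [0.001, -0.0, -1.0]]
force: [0.1, -1.0, -1.7]
opening: 0.152
```

Request:
play_rows:
  series:
    - {"tx": 0, "ty": 0, "tz": -0.0015, "turn": 0}
    - {"tx": 0, "ty": 0, "tz": 0, "turn": 0}
    - {"tx": 0, "ty": 0, "tz": 0, "turn": 0}

```text
time_s: 19.2
position: [0.4376, 0.346, 0.1596]
tcp_rot: [[1.0, 0.019, -0.0], [0.019, -1.0, -0.0], [-0.0, 0.0, -1.0]]
force: [-0.1, 0.5, -2.1]
opening: 0.159
```

Request:
play_rows:
  series:
    - {"tx": 0, "ty": 0, "tz": -0.0015, "turn": 0}
    - {"tx": 0, "ty": 0, "tz": 0, "turn": 0}
    - {"tx": 0, "ty": 0, "tz": 0, "turn": 0}

```text
time_s: 19.5
position: [0.4378, 0.3464, 0.159]
tcp_rot: [[1.0, 0.019, 0.001], [0.019, -1.0, 0.001], [0.001, -0.001, -1.0]]
force: [-1.2, 0.6, 3.2]
opening: 0.162
```

Request:
play_rows:
  series:
    - {"tx": 0, "ty": 0, "tz": 0, "turn": 0}
    - {"tx": 0, "ty": 0, "tz": 0, "turn": 0}
    - {"tx": 0, "ty": 0, "tz": 0, "turn": 0}
    - {"tx": 0, "ty": 0, "tz": 0, "turn": 0}
    - {"tx": 0, "ty": 0, "tz": 0, "turn": 0}
    - {"tx": 0, "ty": 0, "tz": 0.03, "turn": 0}
    - {"tx": 0, "ty": 0, "tz": 0.06, "turn": 0}
    - {"tx": 0, "ty": 0, "tz": 0.06, "turn": 0}
    - {"tx": 0, "ty": 0, "tz": 0, "turn": 0}
    - {"tx": 0, "ty": 0, "tz": 0, "turn": 0}
  gripper: 0.7

```text
time_s: 20.5
position: [0.438, 0.3463, 0.2798]
tcp_rot: [[1.0, 0.019, 0.003], [0.019, -1.0, 0.001], [0.003, -0.001, -1.0]]
force: [-0.2, 0.2, -0.3]
opening: 0.697
```

```bash
python3 - <<'E'
from h import *
np.set_printoptions(precision=4,suppress=True)
s=bot.read_state(); print(s['time_s'],s['position'],s['tcp_rot'][:,0],s['force'],s['opening'])
p=shot('wrist','w12.png')
E
```

```text
20.5 [0.438  0.3463 0.2798] [0.9998 0.0194 0.003 ] [-0.21    0.1915 -0.3219] 0.6967376149035184
```

View pics/w12.png

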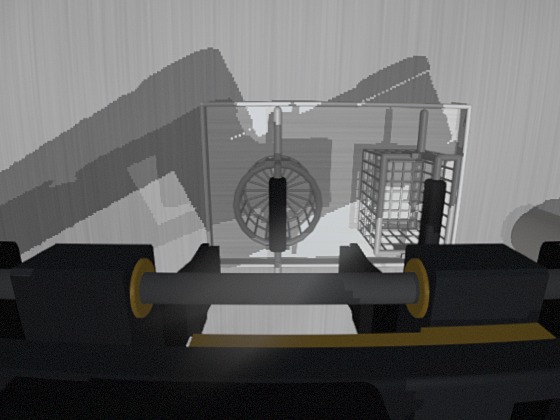

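Request:
play_rows:
  series:
    - {"tx": 0.014, "ty": -0.04, "tz": 0, "turn": -0.1368}
    - {"tx": 0.014, "ty": -0.04, "tz": 0, "turn": -0.1368}
    - {"tx": 0.014, "ty": -0.04, "tz": 0, "turn": -0.1368}
    - {"tx": 0.014, "ty": -0.04, "tz": 0, "turn": -0.1368}
    - {"tx": 0.014, "ty": -0.04, "tz": 0, "turn": -0.1368}
    - {"tx": 0.014, "ty": -0.04, "tz": 0, "turn": -0.1368}
    - {"tx": 0.014, "ty": -0.04, "tz": 0, "turn": -0.1368}
    - {"tx": 0.014, "ty": -0.04, "tz": 0, "turn": -0.1368}
    - {"tx": 0.014, "ty": -0.04, "tz": 0, "turn": -0.1368}
    - {"tx": 0.014, "ty": -0.04, "tz": 0, "turn": -0.1368}

```text
time_s: 21.55
position: [0.5488, 0.0248, 0.2761]
tcp_rot: [[0.151, -0.989, -0.005], [-0.989, -0.151, 0.001], [-0.002, 0.005, -1.0]]
force: [1.0, 0.1, 0.0]
opening: 0.699
```

Request:
play_rows:
  series:
    - {"tx": 0.014, "ty": -0.04, "tz": 0, "turn": -0.1368}
    - {"tx": 0.014, "ty": -0.04, "tz": 0, "turn": -0.1368}
    - {"tx": 0, "ty": 0, "tz": 0, "turn": 0}
    - {"tx": 0, "ty": 0, "tz": 0, "turn": 0}
    - {"tx": 0, "ty": 0, "tz": 0, "turn": 0}
    - {"tx": 0, "ty": 0, "tz": 0, "turn": 0}

```text
time_s: 22.15
position: [0.5712, -0.0367, 0.2778]
tcp_rot: [[-0.127, -0.992, -0.002], [-0.992, 0.127, 0.001], [-0.0, 0.002, -1.0]]
force: [0.0, 1.2, 0.1]
opening: 0.697
```

```bash
python3 - <<'E'
from h import *
np.set_printoptions(precision=4,suppress=True)
s=bot.read_state(); print(s['time_s'],s['position'],s['tcp_rot'][:,0],s['force'],s['opening'])
p=shot('wrist','w13.png'); np.save('w13.npy',p,allow_pickle=True)
for r in nets.masks_of(p,'logger_center'): ys,xs=np.nonzero(r['region']); print(r['confidence'],xs.min(),xs.max(),ys.min(),ys.max())
cv2.imwrite('pics/w13c.png',cv2.resize(p['pixels'][100:260,170:390],None,fx=3.6,fy=3.6,interpolation=cv2.INTER_CUBIC))
E
```

```text
22.15 [ 0.5712 -0.0367  0.2778] [-0.1267 -0.9919 -0.0005] [0.0345 1.1836 0.0591] 0.6971489871981236
0.93 263 299 175 222
```

View pics/w13c.png

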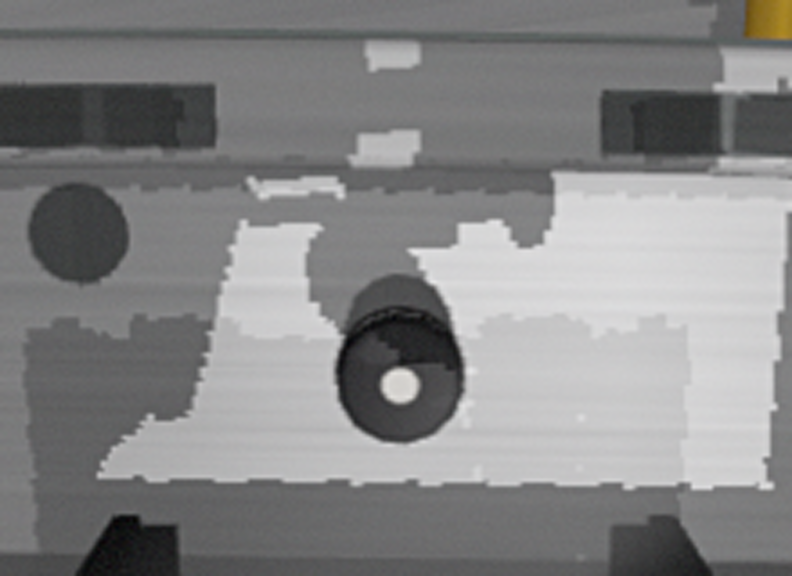

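```bash
python3 - <<'E'
from h import *
np.set_printoptions(precision=4,suppress=True)
a=np.load('w13.npy',allow_pickle=True).item();b=np.load('w3.npy',allow_pickle=True).item()
ua=(280.9,206.3);ub=(395/1.42-.15,257/1.42-.15)
print(onz(a,ua,.1),onz(b,ub,.1),tri([ray(a,ua),ray(b,ub)]))
t=vision.capture('top'); print(onz(t,(220+384/4.4-.4,145+246/4.2-.4),.1),tri([ray(a,ua),ray(t,(220+384/4.4-.4,145+246/4.2-.4))]))
print('fingers mid px',170+(178+610)/2/3.6)
E
```

```text
[ 0.5748 -0.0388  0.1   ] [ 0.5743 -0.0392  0.1   ] (array([ 0.5732, -0.0388,  0.0935]), [0.00019488349018250163, 0.0001948834901824993])
[ 0.5756 -0.0389  0.1   ] (array([ 0.5753, -0.0388,  0.102 ]), [1.3715547221601967e-05, 1.3715547221587419e-05])
fingers mid px 279.44444444444446
```

Request:
play_rows:
  series:
    - {"tx": 0.0045, "ty": -0.0028, "tz": 0, "turn": 0}
    - {"tx": 0, "ty": 0, "tz": -0.04, "turn": 0}
    - {"tx": 0, "ty": 0, "tz": -0.04, "turn": 0}
    - {"tx": 0, "ty": 0, "tz": -0.04, "turn": 0}
    - {"tx": 0, "ty": 0, "tz": -0.03, "turn": 0}
    - {"tx": 0, "ty": 0, "tz": 0, "turn": 0}
    - {"tx": 0, "ty": 0, "tz": 0, "turn": 0}
    - {"tx": 0, "ty": 0, "tz": 0, "turn": 0}

```text
time_s: 23.1
position: [0.5769, -0.0404, 0.16]
tcp_rot: [[-0.128, -0.992, 0.003], [-0.992, 0.128, -0.001], [0.0, -0.003, -1.0]]
force: [0.0, -1.2, 0.4]
opening: 0.701
```

```bash
python3 - <<'E'
from h import *
np.set_printoptions(precision=4,suppress=True)
s=bot.read_state(); print(s['time_s'],s['position'],s['tcp_rot'][:,0],s['force'],s['opening'])
p=shot('wrist','w14.png')
E
```

```text
23.1 [ 0.5769 -0.0404  0.16  ] [-0.1284 -0.9917  0.0005] [ 0.0063 -1.2156  0.4477] 0.7010502407252258
```

View pics/w14.png

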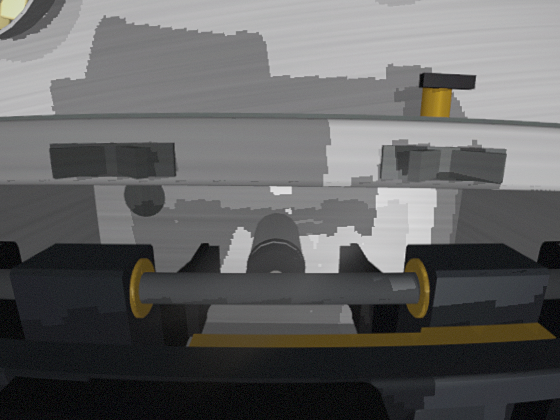

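Request:
play_rows:
  series:
    - {"tx": -0.002, "ty": 0.0015, "tz": -0.01, "turn": 0}
    - {"tx": 0, "ty": 0, "tz": -0.01, "turn": 0}
    - {"tx": 0, "ty": 0, "tz": 0, "turn": 0}
    - {"tx": 0, "ty": 0, "tz": 0, "turn": 0}
    - {"tx": 0, "ty": 0, "tz": 0, "turn": 0}

```text
time_s: 23.65
position: [0.5742, -0.039, 0.1425]
tcp_rot: [[-0.129, -0.992, 0.0], [-0.992, 0.129, -0.0], [0.0, -0.0, -1.0]]
force: [0.4, -0.8, -0.2]
opening: 0.699
```

Request:
play_rows:
  series:
    - {"tx": 0, "ty": 0, "tz": 0, "turn": 0}
    - {"tx": 0, "ty": 0, "tz": 0, "turn": 0}
    - {"tx": 0, "ty": 0, "tz": 0, "turn": 0}
    - {"tx": 0, "ty": 0, "tz": 0, "turn": 0}
    - {"tx": 0, "ty": 0, "tz": 0, "turn": 0}
    - {"tx": 0, "ty": 0, "tz": 0, "turn": 0}
    - {"tx": 0, "ty": 0, "tz": 0, "turn": 0}
    - {"tx": 0, "ty": 0, "tz": 0, "turn": 0}
  gripper: 0

```text
time_s: 24.45
position: [0.5741, -0.0389, 0.1425]
tcp_rot: [[-0.129, -0.992, 0.0], [-0.992, 0.129, 0.0], [-0.0, -0.0, -1.0]]
force: [-0.3, -0.0, 0.6]
opening: 0.33
```

```bash
python3 - <<'E'
from h import *
np.set_printoptions(precision=4,suppress=True)
s=bot.read_state(); print(s['time_s'],s['position'],s['tcp_rot'][:,0],s['force'],s['opening'])
E
```

```text
24.45 [ 0.5741 -0.0389  0.1425] [-0.1286 -0.9917 -0.0001] [-0.2878 -0.0124  0.5582] 0.32967030679446846
```

Request:
play_rows:
  series:
    - {"tx": 0, "ty": 0, "tz": 0.01, "turn": 0}
    - {"tx": 0, "ty": 0, "tz": 0.03, "turn": 0}
    - {"tx": 0, "ty": 0, "tz": 0.035, "turn": 0}
    - {"tx": 0, "ty": 0, "tz": 0.035, "turn": 0}
    - {"tx": 0, "ty": 0, "tz": 0.035, "turn": 0}
    - {"tx": 0, "ty": 0, "tz": 0.035, "turn": 0}
    - {"tx": 0, "ty": 0, "tz": 0, "turn": 0}
    - {"tx": 0, "ty": 0, "tz": 0, "turn": 0}

```text
time_s: 25.25
position: [0.5738, -0.0389, 0.2868]
tcp_rot: [[-0.129, -0.992, 0.001], [-0.992, 0.129, -0.0], [0.0, -0.001, -1.0]]
force: [0.8, 0.1, -2.4]
opening: 0.336
```

Request:
play_rows:
  series:
    - {"tx": -0.0071, "ty": -0.043, "tz": 0, "turn": 0}
    - {"tx": -0.0071, "ty": -0.043, "tz": 0, "turn": 0}
    - {"tx": -0.0071, "ty": -0.043, "tz": 0, "turn": 0}
    - {"tx": -0.0071, "ty": -0.043, "tz": 0, "turn": 0}
    - {"tx": -0.0071, "ty": -0.043, "tz": 0, "turn": 0}
    - {"tx": -0.0071, "ty": -0.043, "tz": 0, "turn": 0}
    - {"tx": -0.0071, "ty": -0.043, "tz": 0, "turn": 0}
    - {"tx": -0.0071, "ty": -0.043, "tz": 0, "turn": 0}
    - {"tx": -0.0071, "ty": -0.043, "tz": 0, "turn": 0}
    - {"tx": 0, "ty": 0, "tz": 0, "turn": 0}

```text
time_s: 26.25
position: [0.5214, -0.3529, 0.284]
tcp_rot: [[-0.133, -0.991, -0.002], [-0.991, 0.133, -0.001], [0.001, 0.002, -1.0]]
force: [-0.1, 0.4, -1.8]
opening: 0.339
```

Request:
play_rows:
  series:
    - {"tx": 0, "ty": 0, "tz": -0.03, "turn": 0}
    - {"tx": 0, "ty": 0, "tz": -0.03, "turn": 0}
    - {"tx": 0, "ty": 0, "tz": -0.03, "turn": 0}
    - {"tx": 0, "ty": 0, "tz": 0, "turn": 0}
    - {"tx": 0, "ty": 0, "tz": 0, "turn": 0}
    - {"tx": 0, "ty": 0, "tz": 0, "turn": 0}

```text
time_s: 26.85
position: [0.5235, -0.3487, 0.2152]
tcp_rot: [[-0.128, -0.992, 0.001], [-0.992, 0.128, -0.001], [0.001, -0.001, -1.0]]
force: [-0.3, -0.9, -0.6]
opening: 0.338
```

```bash
python3 - <<'E'
from h import *
np.set_printoptions(precision=4,suppress=True)
s=bot.read_state(); print(s['time_s'],s['position'],s['tcp_rot'][:,0],s['force'],s['opening'])
p=shot('wrist','w15.png'); p=shot('scene','s15.png'); 
cv2.imwrite('pics/s15b.png',cv2.resize(p['pixels'][80:230,130:330],None,fx=4,fy=4,interpolation=cv2.INTER_CUBIC))
E
```

```text
26.85 [ 0.5235 -0.3487  0.2152] [-0.1283 -0.9917  0.0007] [-0.3004 -0.9056 -0.6243] 0.3382612328598253
```

View pics/w15.png

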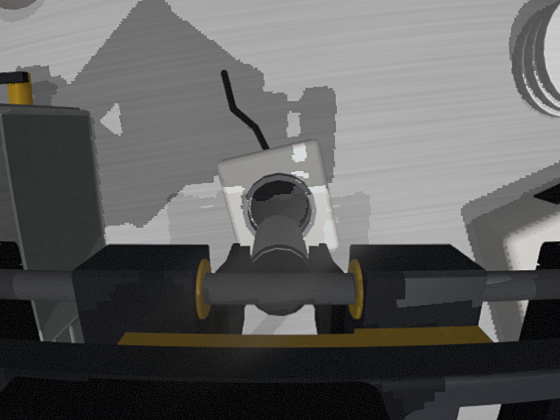

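View pics/s15b.png

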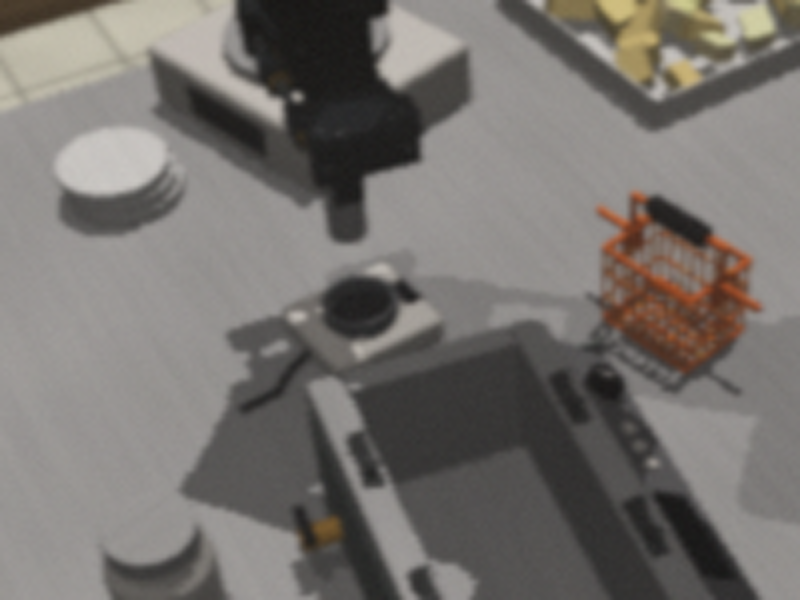

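Request:
play_rows:
  series:
    - {"tx": 0, "ty": 0, "tz": -0.03, "turn": 0}
    - {"tx": 0, "ty": 0, "tz": -0.03, "turn": 0}
    - {"tx": 0, "ty": 0, "tz": -0.02, "turn": 0}
    - {"tx": 0, "ty": 0, "tz": -0.01, "turn": 0}
    - {"tx": 0, "ty": 0, "tz": -0.006, "turn": 0}
    - {"tx": 0, "ty": 0, "tz": 0, "turn": 0}
    - {"tx": 0, "ty": 0, "tz": 0, "turn": 0}
    - {"tx": 0, "ty": 0, "tz": 0, "turn": 0}

```text
time_s: 27.75
position: [0.5234, -0.349, 0.1387]
tcp_rot: [[-0.129, -0.992, 0.001], [-0.992, 0.129, -0.001], [0.001, -0.002, -1.0]]
force: [-0.5, 0.6, -1.5]
opening: 0.335
```

```bash
python3 - <<'E'
from h import *
np.set_printoptions(precision=4,suppress=True)
s=bot.read_state(); print(s['time_s'],s['position'],s['tcp_rot'][:,0],s['force'],s['opening'])
p=shot('scene','s16.png'); 
cv2.imwrite('pics/s16b.png',cv2.resize(p['pixels'][80:230,130:330],None,fx=4,fy=4,interpolation=cv2.INTER_CUBIC))
E
```

```text
27.75 [ 0.5234 -0.349   0.1387] [-0.1285 -0.9917  0.0012] [-0.4822  0.5823 -1.5287] 0.3350044549249774
```

View pics/s16b.png

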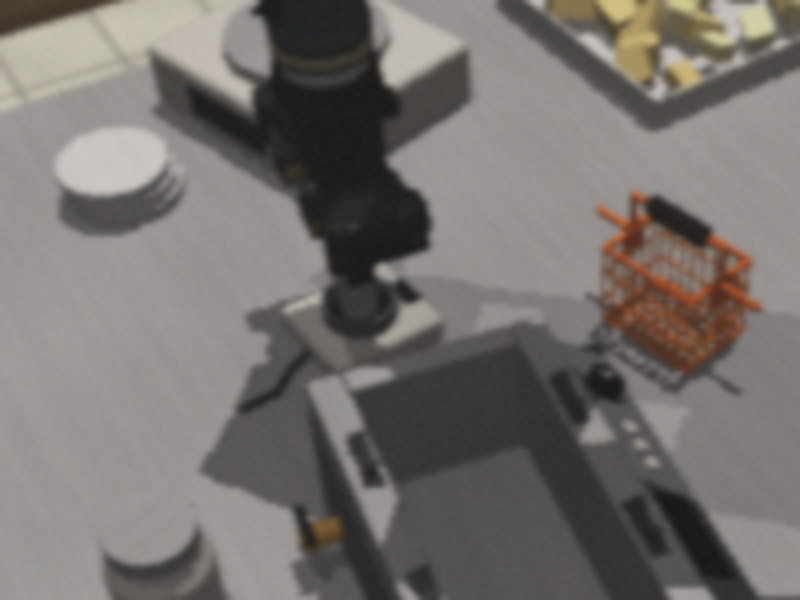

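Logger is inside the cup, bottom about 4 mm above the floor. Slow steps to contact.

Request:
play_rows:
  series:
    - {"tx": 0, "ty": 0, "tz": -0.003, "turn": 0}
    - {"tx": 0, "ty": 0, "tz": 0, "turn": 0}
    - {"tx": 0, "ty": 0, "tz": 0, "turn": 0}

```text
time_s: 28.1
position: [0.5229, -0.3485, 0.1353]
tcp_rot: [[-0.129, -0.992, -0.0], [-0.992, 0.129, 0.0], [-0.0, 0.0, -1.0]]
force: [-0.5, -0.1, -2.3]
opening: 0.34
```

Request:
play_rows:
  series:
    - {"tx": 0, "ty": 0, "tz": -0.0013, "turn": 0}
    - {"tx": 0, "ty": 0, "tz": 0, "turn": 0}
    - {"tx": 0, "ty": 0, "tz": 0, "turn": 0}

```text
time_s: 28.4
position: [0.5231, -0.3486, 0.1345]
tcp_rot: [[-0.129, -0.992, 0.0], [-0.992, 0.129, -0.0], [0.0, -0.0, -1.0]]
force: [0.6, 0.4, 0.4]
opening: 0.334
```

Request:
play_rows:
  series:
    - {"tx": 0, "ty": 0, "tz": 0, "turn": 0}
    - {"tx": 0, "ty": 0, "tz": 0, "turn": 0}
    - {"tx": 0, "ty": 0, "tz": 0, "turn": 0}
    - {"tx": 0, "ty": 0, "tz": 0, "turn": 0}
    - {"tx": 0, "ty": 0, "tz": 0, "turn": 0}
    - {"tx": 0, "ty": 0, "tz": 0.03, "turn": 0}
    - {"tx": 0, "ty": 0, "tz": 0.06, "turn": 0}
    - {"tx": 0, "ty": 0, "tz": 0.06, "turn": 0}
    - {"tx": 0, "ty": 0, "tz": 0.03, "turn": 0}
    - {"tx": 0, "ty": 0, "tz": 0, "turn": 0}
  gripper: 0.7

```text
time_s: 29.4
position: [0.5247, -0.3501, 0.2834]
tcp_rot: [[-0.128, -0.992, 0.008], [-0.992, 0.128, -0.007], [0.006, -0.008, -1.0]]
force: [-0.8, -0.4, 0.3]
opening: 0.702
```

```bash
python3 - <<'E'
from h import *
np.set_printoptions(precision=4,suppress=True)
s=bot.read_state(); print(s['time_s'],s['position'],s['tcp_rot'][:,0],s['force'],s['opening'])
p=shot('wrist','w17.png')
E
```

```text
29.4 [ 0.5247 -0.3501  0.2834] [-0.1285 -0.9917  0.0062] [-0.8452 -0.3813  0.2836] 0.7017804743256403
```

View pics/w17.png

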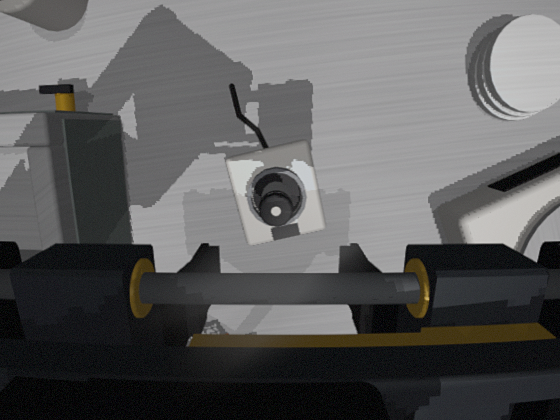

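Request:
play_rows:
  series:
    - {"tx": -0.0059, "ty": 0.0483, "tz": 0, "turn": 0.0912}
    - {"tx": -0.0059, "ty": 0.0483, "tz": 0, "turn": 0.0912}
    - {"tx": -0.0059, "ty": 0.0483, "tz": 0, "turn": 0.0912}
    - {"tx": -0.0059, "ty": 0.0483, "tz": 0, "turn": 0.0912}
    - {"tx": -0.0059, "ty": 0.0483, "tz": 0, "turn": 0.0912}
    - {"tx": -0.0059, "ty": 0.0483, "tz": 0, "turn": 0.0912}
    - {"tx": -0.0059, "ty": 0.0483, "tz": 0, "turn": 0.0912}
    - {"tx": -0.0059, "ty": 0.0483, "tz": 0, "turn": 0.0912}
    - {"tx": -0.0059, "ty": 0.0483, "tz": 0, "turn": 0.0912}

```text
time_s: 30.35
position: [0.4789, 0.0009, 0.2765]
tcp_rot: [[0.67, -0.742, -0.004], [-0.742, -0.67, 0.001], [-0.003, 0.002, -1.0]]
force: [0.3, 0.2, -0.9]
opening: 0.703
```

Request:
play_rows:
  series:
    - {"tx": -0.0059, "ty": 0.0483, "tz": 0, "turn": 0.0912}
    - {"tx": -0.0059, "ty": 0.0483, "tz": 0, "turn": 0.0912}
    - {"tx": -0.0059, "ty": 0.0483, "tz": 0, "turn": 0.0912}
    - {"tx": -0.0059, "ty": 0.0483, "tz": 0, "turn": 0.0912}
    - {"tx": -0.0059, "ty": 0.0483, "tz": 0, "turn": 0.0912}
    - {"tx": -0.0059, "ty": 0.0483, "tz": 0, "turn": 0.0912}
    - {"tx": -0.0059, "ty": 0.0483, "tz": 0, "turn": 0.0912}
    - {"tx": -0.0059, "ty": 0.0483, "tz": 0, "turn": 0.0912}
    - {"tx": -0.0059, "ty": 0.0483, "tz": 0, "turn": 0.0912}

```text
time_s: 31.25
position: [0.4366, 0.348, 0.2761]
tcp_rot: [[1.0, 0.023, -0.004], [0.023, -1.0, -0.002], [-0.004, 0.002, -1.0]]
force: [0.5, -0.7, 0.0]
opening: 0.7
```

Request:
play_rows:
  series:
    - {"tx": 0, "ty": 0, "tz": 0, "turn": 0}
    - {"tx": 0, "ty": 0, "tz": 0, "turn": 0}
    - {"tx": 0, "ty": 0, "tz": 0, "turn": 0}
    - {"tx": 0, "ty": 0, "tz": 0, "turn": 0}

```text
time_s: 31.65
position: [0.438, 0.3456, 0.2776]
tcp_rot: [[1.0, 0.017, -0.001], [0.017, -1.0, -0.001], [-0.002, 0.001, -1.0]]
force: [0.0, 0.2, 0.1]
opening: 0.698
```

```bash
python3 - <<'E'
from h import *
np.set_printoptions(precision=4,suppress=True)
s=bot.read_state(); print(s['time_s'],s['position'],s['tcp_rot'][:,0],s['force'],s['opening'])
p=shot('wrist','w18.png')
p=shot('top','t18.png')
cv2.imwrite('pics/t18b.png',cv2.resize(p['pixels'][190:270,390:490],None,fx=6,fy=6,interpolation=cv2.INTER_CUBIC))
E
```

```text
31.65 [0.438  0.3456 0.2776] [ 0.9998  0.0173 -0.0015] [0.0051 0.2276 0.0642] 0.6975964383442603
```

View pics/w18.png

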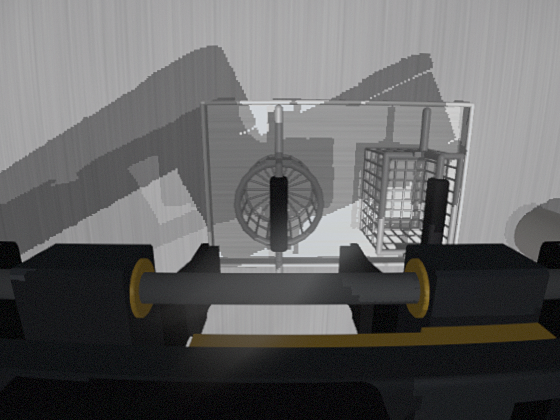

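View pics/t18b.png

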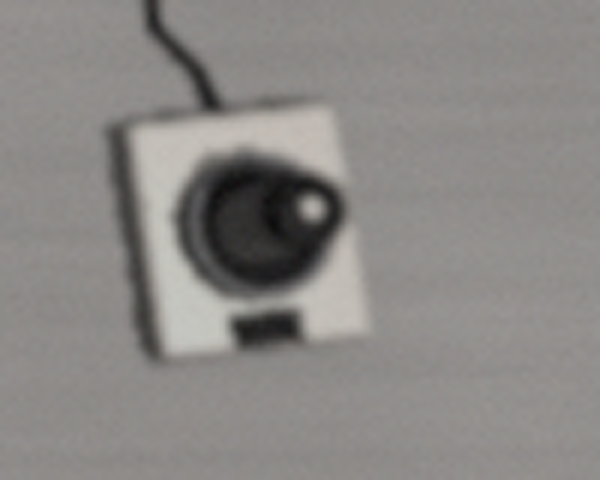

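Request:
play_rows:
  series:
    - {"tx": 0, "ty": 0.001, "tz": -0.05, "turn": 0}
    - {"tx": 0, "ty": 0, "tz": -0.05, "turn": 0}
    - {"tx": 0, "ty": 0, "tz": -0.03, "turn": 0}
    - {"tx": 0, "ty": 0, "tz": -0.018, "turn": 0}
    - {"tx": 0, "ty": 0, "tz": 0, "turn": 0}
    - {"tx": 0, "ty": 0, "tz": 0, "turn": 0}
    - {"tx": 0, "ty": 0, "tz": 0, "turn": 0}
    - {"tx": 0, "ty": 0, "tz": 0, "turn": 0}

```text
time_s: 32.55
position: [0.4387, 0.348, 0.1611]
tcp_rot: [[1.0, 0.019, 0.002], [0.019, -1.0, 0.001], [0.002, -0.001, -1.0]]
force: [-0.1, 0.5, -0.3]
opening: 0.698
```

```bash
python3 - <<'E'
from h import *
np.set_printoptions(precision=4,suppress=True)
s=bot.read_state(); print(s['time_s'],s['position'],s['tcp_rot'][:,0],s['force'],s['opening'])
t=vision.capture('top'); print(onz(t,(441.8,224.1),.092))
E
```

```text
32.55 [0.4387 0.348  0.1611] [0.9998 0.019  0.0023] [-0.1421  0.5285 -0.3413] 0.6980452297029449
[ 0.5242 -0.3499  0.092 ]
```

Request:
play_rows:
  series:
    - {"tx": -0.001, "ty": -0.0018, "tz": -0.0018, "turn": 0}
    - {"tx": 0, "ty": 0, "tz": 0, "turn": 0}
    - {"tx": 0, "ty": 0, "tz": 0, "turn": 0}

```text
time_s: 32.9
position: [0.4371, 0.3463, 0.1585]
tcp_rot: [[1.0, 0.019, 0.0], [0.019, -1.0, 0.0], [0.0, -0.0, -1.0]]
force: [-0.2, 0.1, -0.1]
opening: 0.696
```

Request:
play_rows:
  series:
    - {"tx": 0, "ty": 0, "tz": 0, "turn": 0}
    - {"tx": 0, "ty": 0, "tz": 0, "turn": 0}
    - {"tx": 0, "ty": 0, "tz": 0, "turn": 0}
    - {"tx": 0, "ty": 0, "tz": 0, "turn": 0}
    - {"tx": 0, "ty": 0, "tz": 0, "turn": 0}
    - {"tx": 0, "ty": 0, "tz": 0, "turn": 0}
    - {"tx": 0, "ty": 0, "tz": 0, "turn": 0}
    - {"tx": 0, "ty": 0, "tz": 0, "turn": 0}
    - {"tx": 0, "ty": 0, "tz": 0, "turn": 0}
    - {"tx": 0, "ty": 0, "tz": 0, "turn": 0}
  gripper: 0

```text
time_s: 33.9
position: [0.4373, 0.3463, 0.1584]
tcp_rot: [[1.0, 0.019, 0.0], [0.019, -1.0, 0.0], [0.0, -0.0, -1.0]]
force: [-0.1, 0.6, -0.0]
opening: 0.157
```

```bash
python3 - <<'E'
from h import *
np.set_printoptions(precision=4,suppress=True)
s=bot.read_state(); print(s['time_s'],s['position'],s['tcp_rot'][:,0],s['force'],s['opening'])
E
```

```text
33.9 [0.4373 0.3463 0.1584] [0.9998 0.0194 0.0001] [-0.1001  0.583  -0.0145] 0.15721543210917804
```

Request:
play_rows:
  series:
    - {"tx": 0, "ty": 0, "tz": 0.01, "turn": 0}
    - {"tx": 0, "ty": 0, "tz": 0.03, "turn": 0}
    - {"tx": 0, "ty": 0, "tz": 0.04, "turn": 0}
    - {"tx": 0, "ty": 0, "tz": 0.04, "turn": 0}
    - {"tx": 0, "ty": 0, "tz": 0.04, "turn": 0}
    - {"tx": 0, "ty": 0, "tz": 0.04, "turn": 0}
    - {"tx": 0, "ty": 0, "tz": 0.03, "turn": 0}
    - {"tx": 0, "ty": 0, "tz": 0, "turn": 0}

```text
time_s: 34.7
position: [0.4384, 0.3471, 0.3463]
tcp_rot: [[1.0, 0.019, 0.008], [0.019, -1.0, 0.004], [0.008, -0.004, -1.0]]
force: [-0.3, 0.4, -2.2]
opening: 0.16
```

Request:
play_rows:
  series:
    - {"tx": 0.0117, "ty": -0.0427, "tz": 0, "turn": -0.1263}
    - {"tx": 0.0117, "ty": -0.0427, "tz": 0, "turn": -0.1263}
    - {"tx": 0.0117, "ty": -0.0427, "tz": 0, "turn": -0.1263}
    - {"tx": 0.0117, "ty": -0.0427, "tz": 0, "turn": -0.1263}
    - {"tx": 0.0117, "ty": -0.0427, "tz": 0, "turn": -0.1263}
    - {"tx": 0.0117, "ty": -0.0427, "tz": 0, "turn": -0.1263}
    - {"tx": 0.0117, "ty": -0.0427, "tz": 0, "turn": -0.1263}
    - {"tx": 0.0117, "ty": -0.0427, "tz": 0, "turn": -0.1263}
    - {"tx": 0.0117, "ty": -0.0427, "tz": 0, "turn": -0.1263}
    - {"tx": 0.0117, "ty": -0.0427, "tz": 0, "turn": -0.1263}

```text
time_s: 35.7
position: [0.5299, 0.0035, 0.3405]
tcp_rot: [[0.259, -0.966, -0.004], [-0.966, -0.259, 0.001], [-0.002, 0.003, -1.0]]
force: [0.1, 0.5, -2.6]
opening: 0.156
```

Request:
play_rows:
  series:
    - {"tx": 0.0117, "ty": -0.0427, "tz": 0, "turn": -0.1263}
    - {"tx": 0.0117, "ty": -0.0427, "tz": 0, "turn": -0.1263}
    - {"tx": 0.0117, "ty": -0.0427, "tz": 0, "turn": -0.1263}
    - {"tx": 0, "ty": 0, "tz": 0, "turn": 0}
    - {"tx": 0, "ty": 0, "tz": 0, "turn": 0}
    - {"tx": 0, "ty": 0, "tz": 0, "turn": 0}
    - {"tx": 0, "ty": 0, "tz": 0, "turn": 0}
    - {"tx": 0, "ty": 0, "tz": 0, "turn": 0}

```text
time_s: 36.5
position: [0.5585, -0.0966, 0.3423]
tcp_rot: [[-0.127, -0.992, -0.0], [-0.992, 0.127, 0.0], [-0.0, 0.001, -1.0]]
force: [0.0, 0.5, -3.1]
opening: 0.158
```

```bash
python3 - <<'E'
from h import *
np.set_printoptions(precision=4,suppress=True)
s=bot.read_state(); print(s['time_s'],s['position'],s['tcp_rot'][:,0],s['force'],s['opening'])
p=shot('wrist','w19.png')
E
```

```text
36.5 [ 0.5585 -0.0966  0.3423] [-0.1271 -0.9919 -0.0003] [ 0.029   0.5218 -3.0588] 0.15839903597620725
```

View pics/w19.png

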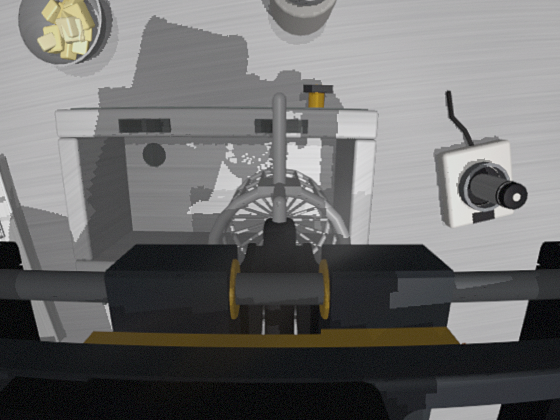

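Request:
play_rows:
  series:
    - {"tx": 0.001, "ty": -0.0012, "tz": -0.02, "turn": 0}
    - {"tx": 0, "ty": 0, "tz": -0.035, "turn": 0}
    - {"tx": 0, "ty": 0, "tz": -0.035, "turn": 0}
    - {"tx": 0, "ty": 0, "tz": -0.03, "turn": 0}
    - {"tx": 0, "ty": 0, "tz": -0.012, "turn": 0}
    - {"tx": 0, "ty": 0, "tz": 0, "turn": 0}
    - {"tx": 0, "ty": 0, "tz": 0, "turn": 0}
    - {"tx": 0, "ty": 0, "tz": 0, "turn": 0}

```text
time_s: 37.35
position: [0.5606, -0.099, 0.2383]
tcp_rot: [[-0.129, -0.992, 0.003], [-0.992, 0.129, -0.001], [0.001, -0.003, -1.0]]
force: [0.1, 0.3, -1.6]
opening: 0.157
```

```bash
python3 - <<'E'
from h import *
np.set_printoptions(precision=4,suppress=True)
s=bot.read_state(); print(s['time_s'],s['position'],s['tcp_rot'][:,0],s['force'],s['opening'])
p=shot('wrist','w20.png')
E
```

```text
37.35 [ 0.5606 -0.099   0.2383] [-0.1288 -0.9917  0.0008] [ 0.0896  0.3118 -1.6249] 0.15744915674141058
```

View pics/w20.png

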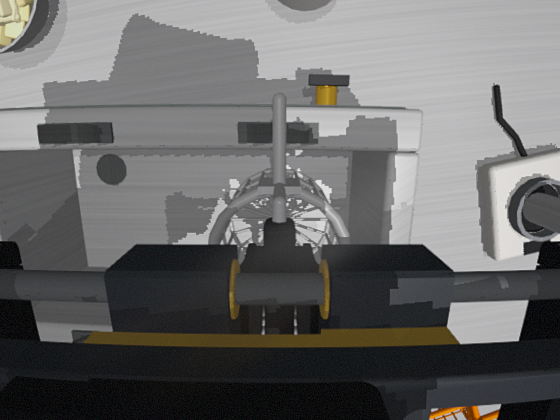

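Request:
play_rows:
  series:
    - {"tx": -0.001, "ty": 0.001, "tz": -0.007, "turn": 0}
    - {"tx": 0, "ty": 0, "tz": -0.006, "turn": 0}
    - {"tx": 0, "ty": 0, "tz": 0, "turn": 0}
    - {"tx": 0, "ty": 0, "tz": 0, "turn": 0}
    - {"tx": 0, "ty": 0, "tz": 0, "turn": 0}

```text
time_s: 37.9
position: [0.5589, -0.098, 0.2264]
tcp_rot: [[-0.129, -0.992, 0.0], [-0.992, 0.129, -0.0], [0.0, -0.0, -1.0]]
force: [-0.2, 0.4, -2.3]
opening: 0.158
```

Good (within 0.5 mm). Slow last 6 mm.

Request:
play_rows:
  series:
    - {"tx": 0.0003, "ty": 0.0004, "tz": -0.003, "turn": 0}
    - {"tx": 0, "ty": 0, "tz": -0.002, "turn": 0}
    - {"tx": 0, "ty": 0, "tz": 0, "turn": 0}
    - {"tx": 0, "ty": 0, "tz": 0, "turn": 0}

```text
time_s: 38.3
position: [0.5591, -0.0976, 0.2223]
tcp_rot: [[-0.129, -0.992, -0.0], [-0.992, 0.129, 0.0], [-0.0, 0.0, -1.0]]
force: [0.2, 0.7, -1.6]
opening: 0.157
```

Request:
play_rows:
  series:
    - {"tx": 0, "ty": 0, "tz": -0.0015, "turn": 0}
    - {"tx": 0, "ty": 0, "tz": 0, "turn": 0}
    - {"tx": 0, "ty": 0, "tz": 0, "turn": 0}

```text
time_s: 38.6
position: [0.5592, -0.0976, 0.2214]
tcp_rot: [[-0.129, -0.992, 0.0], [-0.992, 0.129, 0.0], [-0.0, -0.0, -1.0]]
force: [0.4, 1.5, 0.1]
opening: 0.155
```

Request:
play_rows:
  series:
    - {"tx": 0, "ty": 0, "tz": -0.001, "turn": 0}
    - {"tx": 0, "ty": 0, "tz": 0, "turn": 0}
    - {"tx": 0, "ty": 0, "tz": 0, "turn": 0}

```text
time_s: 38.9
position: [0.5594, -0.0977, 0.2208]
tcp_rot: [[-0.129, -0.992, 0.001], [-0.992, 0.129, -0.0], [0.0, -0.001, -1.0]]
force: [0.8, 0.8, 2.0]
opening: 0.156
```

```bash
python3 - <<'E'
from h import *
np.set_printoptions(precision=4,suppress=True)
s=bot.read_state(); print(s['time_s'],s['position'],s['tcp_rot'][:,0],s['force'],s['moment'],s['opening'])
p=shot('wrist','w21.png')
p=shot('scene','s21.png')
cv2.imwrite('pics/s21b.png',cv2.resize(p['pixels'][130:290,180:340],None,fx=3.7,fy=3.7,interpolation=cv2.INTER_CUBIC))
E
```

```text
38.9 [ 0.5594 -0.0977  0.2208] [-0.1291 -0.9916  0.0001] [0.8394 0.8031 1.9548] [ 0.202   0.0736 -0.0803] 0.15585126972279137
```

View pics/w21.png

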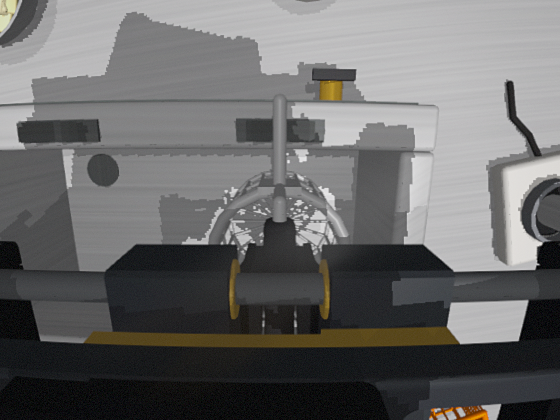

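View pics/s21b.png

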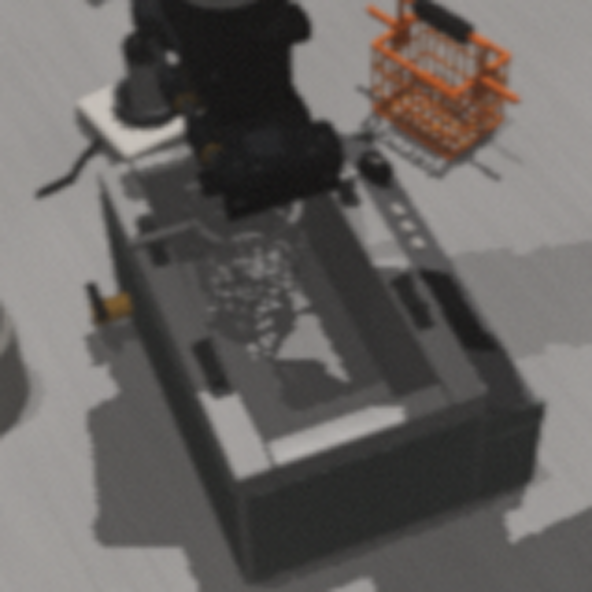

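Request:
play_rows:
  series:
    - {"tx": 0, "ty": 0, "tz": 0, "turn": 0}
    - {"tx": 0, "ty": 0, "tz": 0, "turn": 0}
    - {"tx": 0, "ty": 0, "tz": 0, "turn": 0}
    - {"tx": 0, "ty": 0, "tz": 0, "turn": 0}
    - {"tx": 0, "ty": 0, "tz": 0, "turn": 0}
    - {"tx": 0, "ty": 0, "tz": 0, "turn": 0}
    - {"tx": 0, "ty": 0, "tz": 0.02, "turn": 0}
    - {"tx": 0, "ty": 0, "tz": 0.04, "turn": 0}
    - {"tx": 0, "ty": 0, "tz": 0, "turn": 0}
    - {"tx": 0, "ty": 0, "tz": 0, "turn": 0}
  gripper: 0.7

```text
time_s: 40.0
position: [0.5594, -0.0977, 0.2691]
tcp_rot: [[-0.129, -0.992, 0.002], [-0.992, 0.129, -0.001], [0.0, -0.002, -1.0]]
force: [0.2, 0.8, -0.0]
opening: 0.699
```

```bash
python3 - <<'E'
from h import *
np.set_printoptions(precision=4,suppress=True)
s=bot.read_state(); print(s['time_s'],s['position'],s['tcp_rot'][:,0],s['force'],s['opening'])
p=shot('wrist','w22.png')
E
```

```text
40.0 [ 0.5594 -0.0977  0.2691] [-0.1289 -0.9917  0.0004] [ 0.236   0.7583 -0.025 ] 0.6994542725631319
```

View pics/w22.png

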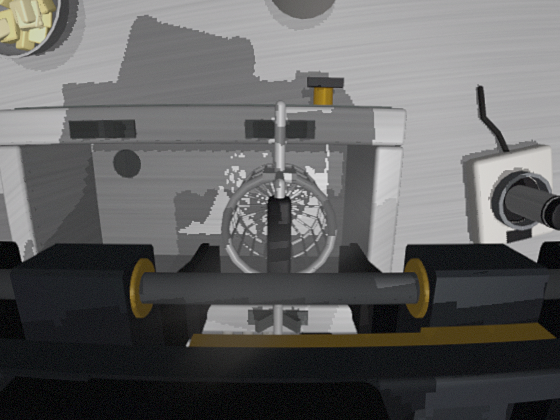

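Request:
play_rows:
  series:
    - {"tx": 0.0003, "ty": 0.0465, "tz": 0.01, "turn": 0.1368}
    - {"tx": 0.0003, "ty": 0.0465, "tz": 0, "turn": 0.1368}
    - {"tx": 0.0003, "ty": 0.0465, "tz": 0, "turn": 0.1368}
    - {"tx": 0.0003, "ty": 0.0465, "tz": 0, "turn": 0.1368}
    - {"tx": 0.0003, "ty": 0.0465, "tz": 0, "turn": 0.1368}
    - {"tx": 0.0003, "ty": 0.0465, "tz": 0, "turn": 0.1368}
    - {"tx": 0.0003, "ty": 0.0465, "tz": 0, "turn": 0.1368}
    - {"tx": 0.0003, "ty": 0.0465, "tz": 0, "turn": 0.1368}
    - {"tx": 0.0003, "ty": 0.0465, "tz": 0, "turn": 0.1368}
    - {"tx": 0.0003, "ty": 0.0465, "tz": 0, "turn": 0.1368}

```text
time_s: 41.05
position: [0.5606, 0.2757, 0.2747]
tcp_rot: [[0.966, -0.259, -0.003], [-0.259, -0.966, -0.001], [-0.003, 0.002, -1.0]]
force: [0.8, -0.1, -0.1]
opening: 0.701
```

Request:
play_rows:
  series:
    - {"tx": 0.0003, "ty": 0.0465, "tz": 0, "turn": 0.1368}
    - {"tx": 0.0003, "ty": 0.0465, "tz": 0, "turn": 0.1368}
    - {"tx": 0, "ty": 0, "tz": 0, "turn": 0}
    - {"tx": 0, "ty": 0, "tz": 0, "turn": 0}
    - {"tx": 0, "ty": 0, "tz": 0, "turn": 0}
    - {"tx": 0, "ty": 0, "tz": 0, "turn": 0}

```text
time_s: 41.65
position: [0.562, 0.3474, 0.2759]
tcp_rot: [[1.0, 0.017, -0.001], [0.017, -1.0, -0.001], [-0.001, 0.001, -1.0]]
force: [-0.7, -1.1, 0.5]
opening: 0.7
```

```bash
python3 - <<'E'
from h import *
np.set_printoptions(precision=4,suppress=True)
s=bot.read_state(); print(s['time_s'],s['position'],s['tcp_rot'][:,0],s['force'],s['opening'])
p=shot('wrist','w23.png')
E
```

```text
41.65 [0.562  0.3474 0.2759] [ 0.9999  0.0169 -0.0012] [-0.7483 -1.1033  0.5029] 0.6996508680240485
```

View pics/w23.png

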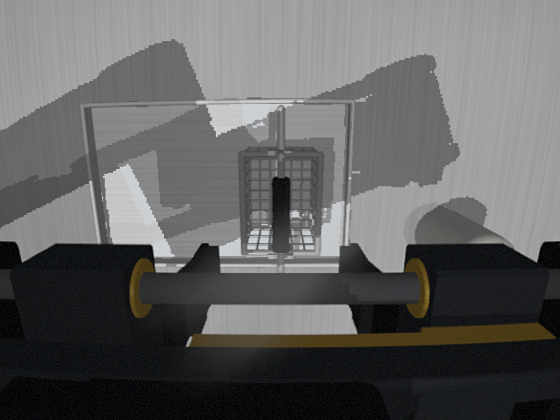

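Request:
play_rows:
  series:
    - {"tx": 0.0008, "ty": 0.001, "tz": -0.05, "turn": 0}
    - {"tx": 0, "ty": 0, "tz": -0.05, "turn": 0}
    - {"tx": 0, "ty": 0, "tz": -0.03, "turn": 0}
    - {"tx": 0, "ty": 0, "tz": -0.0155, "turn": 0}
    - {"tx": 0, "ty": 0, "tz": 0, "turn": 0}
    - {"tx": 0, "ty": 0, "tz": 0, "turn": 0}
    - {"tx": 0, "ty": 0, "tz": 0, "turn": 0}
    - {"tx": 0, "ty": 0, "tz": 0, "turn": 0}
    - {"tx": 0, "ty": 0, "tz": 0, "turn": 0}
    - {"tx": 0, "ty": 0, "tz": 0, "turn": 0}

```text
time_s: 42.7
position: [0.5628, 0.3498, 0.1607]
tcp_rot: [[1.0, 0.019, 0.001], [0.019, -1.0, 0.0], [0.001, -0.0, -1.0]]
force: [0.0, 0.3, -0.8]
opening: 0.7
```

Request:
play_rows:
  series:
    - {"tx": 0, "ty": -0.0012, "tz": -0.0022, "turn": 0}
    - {"tx": 0, "ty": 0, "tz": 0, "turn": 0}
    - {"tx": 0, "ty": 0, "tz": 0, "turn": 0}

```text
time_s: 43.0
position: [0.5625, 0.3485, 0.1581]
tcp_rot: [[1.0, 0.019, -0.0], [0.019, -1.0, -0.0], [-0.0, 0.0, -1.0]]
force: [-0.2, -0.9, 0.4]
opening: 0.697
```

Request:
play_rows:
  series:
    - {"tx": 0, "ty": 0, "tz": 0, "turn": 0}
    - {"tx": 0, "ty": 0, "tz": 0, "turn": 0}
    - {"tx": 0, "ty": 0, "tz": 0, "turn": 0}
    - {"tx": 0, "ty": 0, "tz": 0, "turn": 0}
    - {"tx": 0, "ty": 0, "tz": 0, "turn": 0}
    - {"tx": 0, "ty": 0, "tz": 0, "turn": 0}
    - {"tx": 0, "ty": 0, "tz": 0, "turn": 0}
    - {"tx": 0, "ty": 0, "tz": 0, "turn": 0}
    - {"tx": 0, "ty": 0, "tz": 0, "turn": 0}
    - {"tx": 0, "ty": 0, "tz": 0, "turn": 0}
  gripper: 0

```text
time_s: 44.0
position: [0.5628, 0.3487, 0.1582]
tcp_rot: [[1.0, 0.019, 0.0], [0.019, -1.0, 0.0], [0.0, -0.0, -1.0]]
force: [0.5, 0.1, 0.0]
opening: 0.158
```

Request:
play_rows:
  series:
    - {"tx": 0, "ty": 0, "tz": 0.01, "turn": 0}
    - {"tx": 0, "ty": 0, "tz": 0.03, "turn": 0}
    - {"tx": 0, "ty": 0, "tz": 0.04, "turn": 0}
    - {"tx": 0, "ty": 0, "tz": 0.04, "turn": 0}
    - {"tx": 0, "ty": 0, "tz": 0.04, "turn": 0}
    - {"tx": 0, "ty": 0, "tz": 0.04, "turn": 0}
    - {"tx": 0, "ty": 0, "tz": 0.03, "turn": 0}
    - {"tx": 0, "ty": 0, "tz": 0, "turn": 0}
    - {"tx": 0, "ty": 0, "tz": 0, "turn": 0}
    - {"tx": 0, "ty": 0, "tz": 0, "turn": 0}

```text
time_s: 45.0
position: [0.5614, 0.3481, 0.3398]
tcp_rot: [[1.0, 0.019, -0.005], [0.019, -1.0, -0.002], [-0.005, 0.002, -1.0]]
force: [-0.9, 0.5, -2.7]
opening: 0.158
```

Request:
play_rows:
  series:
    - {"tx": 0.0012, "ty": -0.034, "tz": 0, "turn": -0.1368}
    - {"tx": 0.0012, "ty": -0.034, "tz": 0, "turn": -0.1368}
    - {"tx": 0.0012, "ty": -0.034, "tz": 0, "turn": -0.1368}
    - {"tx": 0.0012, "ty": -0.034, "tz": 0, "turn": -0.1368}
    - {"tx": 0.0012, "ty": -0.034, "tz": 0, "turn": -0.1368}
    - {"tx": 0.0012, "ty": -0.034, "tz": 0, "turn": -0.1368}
    - {"tx": 0.0012, "ty": -0.034, "tz": 0, "turn": -0.1368}
    - {"tx": 0.0012, "ty": -0.034, "tz": 0, "turn": -0.1368}
    - {"tx": 0.0012, "ty": -0.034, "tz": 0, "turn": -0.1368}
    - {"tx": 0.0012, "ty": -0.034, "tz": 0, "turn": -0.1368}

```text
time_s: 46.0
position: [0.5712, 0.0755, 0.34]
tcp_rot: [[0.151, -0.989, -0.004], [-0.989, -0.151, 0.0], [-0.001, 0.004, -1.0]]
force: [0.7, -0.8, -2.4]
opening: 0.155
```

Request:
play_rows:
  series:
    - {"tx": 0.0012, "ty": -0.034, "tz": 0, "turn": -0.1368}
    - {"tx": 0.0012, "ty": -0.034, "tz": 0, "turn": -0.1368}
    - {"tx": 0, "ty": 0, "tz": 0, "turn": 0}
    - {"tx": 0, "ty": 0, "tz": 0, "turn": 0}
    - {"tx": 0, "ty": 0, "tz": 0, "turn": 0}
    - {"tx": 0, "ty": 0, "tz": 0, "turn": 0}
    - {"tx": 0, "ty": 0, "tz": 0, "turn": 0}
    - {"tx": 0, "ty": 0, "tz": 0, "turn": 0}

```text
time_s: 46.8
position: [0.5741, 0.0229, 0.3422]
tcp_rot: [[-0.128, -0.992, -0.0], [-0.992, 0.128, 0.0], [-0.0, 0.0, -1.0]]
force: [0.4, 0.4, -2.6]
opening: 0.159
```

Request:
play_rows:
  series:
    - {"tx": 0, "ty": 0, "tz": -0.02, "turn": 0}
    - {"tx": 0, "ty": 0, "tz": -0.035, "turn": 0}
    - {"tx": 0, "ty": 0, "tz": -0.035, "turn": 0}
    - {"tx": 0, "ty": 0, "tz": -0.028, "turn": 0}
    - {"tx": 0, "ty": 0, "tz": -0.012, "turn": 0}
    - {"tx": 0, "ty": 0, "tz": 0, "turn": 0}
    - {"tx": 0, "ty": 0, "tz": 0, "turn": 0}
    - {"tx": 0, "ty": 0, "tz": 0, "turn": 0}
    - {"tx": 0, "ty": 0, "tz": 0, "turn": 0}
    - {"tx": 0, "ty": 0, "tz": 0, "turn": 0}

```text
time_s: 47.8
position: [0.5745, 0.0222, 0.2392]
tcp_rot: [[-0.129, -0.992, 0.002], [-0.992, 0.129, -0.0], [0.0, -0.002, -1.0]]
force: [-0.1, -0.4, -3.2]
opening: 0.16
```

```bash
python3 - <<'E'
from h import *
np.set_printoptions(precision=4,suppress=True)
s=bot.read_state(); print(s['time_s'],s['position'],s['tcp_rot'][:,0],s['force'],s['opening'])
p=shot('wrist','w24.png')
E
```

```text
47.8 [0.5745 0.0222 0.2392] [-0.1289 -0.9917  0.0001] [-0.1384 -0.4023 -3.192 ] 0.1602707894572467
```

View pics/w24.png

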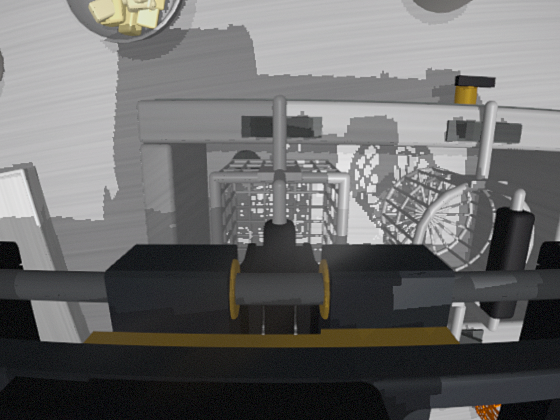

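Request:
play_rows:
  series:
    - {"tx": 0, "ty": 0, "tz": -0.008, "turn": 0}
    - {"tx": 0, "ty": 0, "tz": -0.007, "turn": 0}
    - {"tx": 0, "ty": 0, "tz": -0.003, "turn": 0}
    - {"tx": 0, "ty": 0, "tz": -0.002, "turn": 0}
    - {"tx": 0, "ty": 0, "tz": 0, "turn": 0}
    - {"tx": 0, "ty": 0, "tz": 0, "turn": 0}
    - {"tx": 0, "ty": 0, "tz": 0, "turn": 0}

```text
time_s: 48.55
position: [0.5743, 0.0222, 0.2224]
tcp_rot: [[-0.129, -0.992, 0.0], [-0.992, 0.129, -0.0], [-0.0, -0.0, -1.0]]
force: [-0.4, 0.2, -2.9]
opening: 0.16
```

Request:
play_rows:
  series:
    - {"tx": 0, "ty": 0, "tz": -0.001, "turn": 0}
    - {"tx": 0, "ty": 0, "tz": 0, "turn": 0}
    - {"tx": 0, "ty": 0, "tz": 0, "turn": 0}

```text
time_s: 48.85
position: [0.5741, 0.0222, 0.2215]
tcp_rot: [[-0.129, -0.992, 0.0], [-0.992, 0.129, 0.0], [-0.0, -0.0, -1.0]]
force: [-0.4, 0.9, -3.0]
opening: 0.155
```

Request:
play_rows:
  series:
    - {"tx": 0, "ty": 0, "tz": -0.001, "turn": 0}
    - {"tx": 0, "ty": 0, "tz": 0, "turn": 0}
    - {"tx": 0, "ty": 0, "tz": 0, "turn": 0}

```text
time_s: 49.15
position: [0.5742, 0.0222, 0.2207]
tcp_rot: [[-0.129, -0.992, 0.0], [-0.992, 0.129, -0.0], [-0.0, -0.0, -1.0]]
force: [0.5, -0.4, -2.6]
opening: 0.157
```

Request:
play_rows:
  series:
    - {"tx": 0, "ty": 0, "tz": -0.001, "turn": 0}
    - {"tx": 0, "ty": 0, "tz": 0, "turn": 0}
    - {"tx": 0, "ty": 0, "tz": 0, "turn": 0}

```text
time_s: 49.45
position: [0.5743, 0.0222, 0.2204]
tcp_rot: [[-0.129, -0.992, 0.001], [-0.992, 0.129, -0.0], [0.0, -0.001, -1.0]]
force: [-1.4, 0.1, 1.8]
opening: 0.155
```

Contact at the expected height. Release and rise.

Request:
play_rows:
  series:
    - {"tx": 0, "ty": 0, "tz": 0, "turn": 0}
    - {"tx": 0, "ty": 0, "tz": 0, "turn": 0}
    - {"tx": 0, "ty": 0, "tz": 0, "turn": 0}
    - {"tx": 0, "ty": 0, "tz": 0, "turn": 0}
    - {"tx": 0, "ty": 0, "tz": 0, "turn": 0}
    - {"tx": 0, "ty": 0, "tz": 0, "turn": 0}
    - {"tx": 0, "ty": 0, "tz": 0.02, "turn": 0}
    - {"tx": 0, "ty": 0, "tz": 0.05, "turn": 0}
    - {"tx": 0, "ty": 0, "tz": 0.06, "turn": 0}
    - {"tx": 0, "ty": 0, "tz": 0.06, "turn": 0}
  gripper: 0.7

```text
time_s: 50.45
position: [0.5737, 0.0223, 0.373]
tcp_rot: [[-0.129, -0.992, -0.001], [-0.992, 0.129, 0.0], [-0.0, 0.001, -1.0]]
force: [0.9, -0.4, 0.8]
opening: 0.696
```

Request:
play_rows:
  series:
    - {"tx": -0.03, "ty": 0.04, "tz": 0, "turn": 0}
    - {"tx": -0.03, "ty": 0.04, "tz": 0, "turn": 0}
    - {"tx": -0.03, "ty": 0.04, "tz": 0, "turn": 0}
    - {"tx": -0.03, "ty": 0.04, "tz": 0, "turn": 0}
    - {"tx": 0, "ty": 0.05, "tz": 0, "turn": 0}
    - {"tx": 0, "ty": 0.05, "tz": 0, "turn": 0}
    - {"tx": 0, "ty": 0.05, "tz": 0, "turn": 0}
    - {"tx": 0, "ty": 0.05, "tz": 0, "turn": 0}
    - {"tx": 0, "ty": 0.0, "tz": 0, "turn": 0}
    - {"tx": 0, "ty": 0.0, "tz": 0, "turn": 0}

```text
time_s: 51.45
position: [0.4777, 0.3108, 0.3715]
tcp_rot: [[-0.127, -0.992, -0.001], [-0.992, 0.127, -0.001], [0.001, 0.0, -1.0]]
force: [0.3, -0.4, 1.0]
opening: 0.698
```

```bash
python3 - <<'E'
from h import *
np.set_printoptions(precision=4,suppress=True)
s=bot.read_state(); print(s['time_s'],s['position'],s['tcp_rot'][:,0],s['force'],s['opening'])
t=shot('top','t25.png'); q=shot('scene','s25.png')
cv2.imwrite('pics/t25b.png',cv2.resize(t['pixels'][145:285,220:400],None,fx=4.4,fy=4.2,interpolation=cv2.INTER_CUBIC))
cv2.imwrite('pics/s25b.png',cv2.resize(q['pixels'][130:290,180:340],None,fx=3.7,fy=3.7,interpolation=cv2.INTER_CUBIC))
E
```

```text
51.45 [0.4777 0.3108 0.3715] [-0.1268 -0.9919  0.001 ] [ 0.3207 -0.4466  0.9684] 0.6977932500377966
```

View pics/t25b.png

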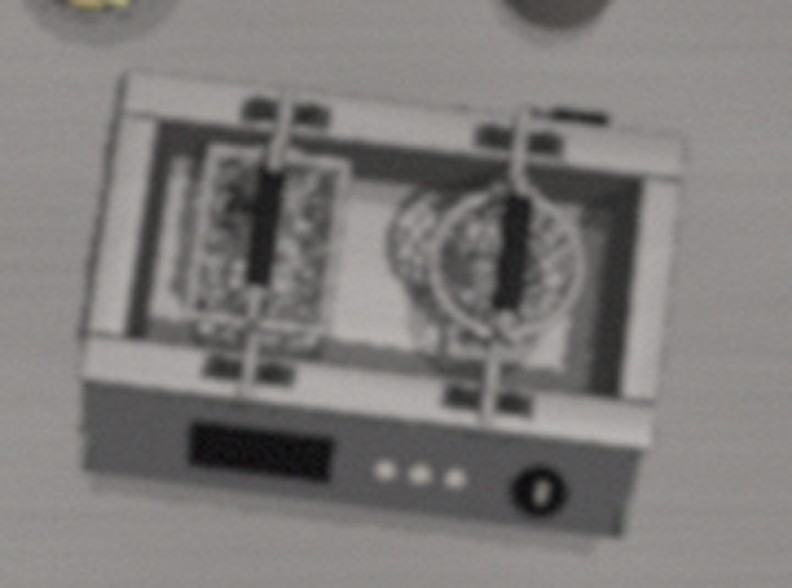

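View pics/s25b.png

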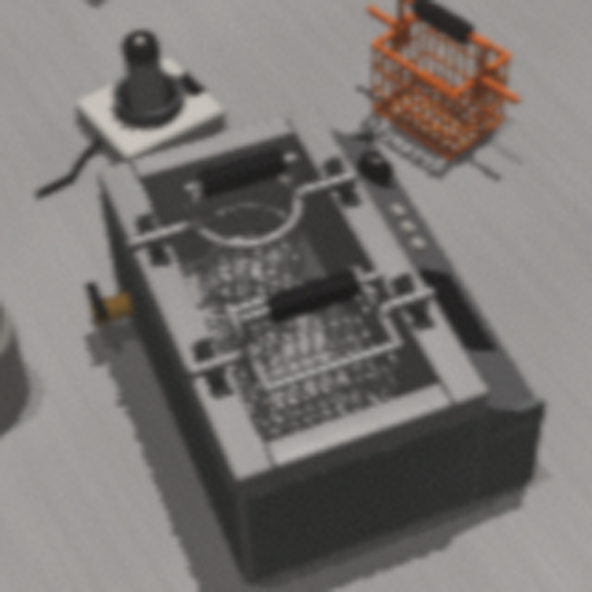

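View pics/t25.png

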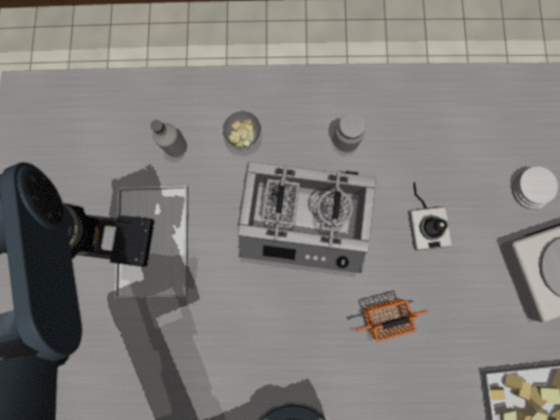

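Both baskets show in the same pixels as at the start (grips at crop 265,227 and 512,253), and the logger is upright in the cup. I'm handing the job in.

```bash
python3 -c "
from rig import bot
print(bot.hand_in())"
```

```text
the job is handed in; nothing more can be done
None
```

The job is done and handed in at about 51 s of the 134 s allowed. I stood both baskets on the tray, put the logger in its reader's cup, then hung the round and the square basket back in their own notches.

- **Setting down:** I lowered everything in steps of about 1 mm until the force reading showed contact. Contact forces were about 3 N or less.
- **Baskets:** In the last top and scene pictures both show at the same pixels as at the start, with their pins in the notches and level.
- **Hang height:** Both baskets touched down within 0.3 mm of the height at which I had gripped them.
- **Logger:** It stands upright in the cup. The top camera puts it about 1.5 mm from where I set it down, and the cup is 52 mm across.
- **Other objects:** The jar, bowl, bottle and orange basket look unmoved, and the arm ended clear of everything.
- **Disagreements:** An early oblique wrist view put the cup centre 3 to 5 mm off the other measurements, so I did not use it. I sent two move calls with empty rows, and both were refused without moving the arm. No check failed at the end.

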